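# Gauge bored wax tubes on an inclined pin and sort them

## Robot

A 6-joint arm with a two-finger parallel gripper is mounted at the origin on the work surface. World frame = base frame: x ahead of the robot, y to its left, z up, the work surface at z = 0. Lengths are in m, angles in rad, forces in N, time in s.
With the tool pointing down it reaches from about 0.325 to 0.9 m from the base axis. Payload 6.1 kg.
Tool frame: the origin (TCP) lies at the centre of the arm's flange, where the gripper is bolted on; the fingertips stand 182 mm ahead of it and the grasp point (between the pads) lies 164 mm ahead of it; y points along the fingers, x is the direction in which the jaws open and shut, and the axes are right-handed (so a half turn about y gives the same grasp; the last joint's range is limited). The gripper opens to 87 mm and grips with 3 to 60 N. Pads are 19 mm wide; open, the fingers measure 117 mm over their backs; the gripper's body (75 mm by 190 mm) begins 51 mm behind the grasp point.
Start: joints at [1.076, 0.22, 1.526, -0, 1.395, -0.126], TCP at [0.225, 0.583, 0.405] pointing down, gripper open.
Joint ranges: [-2.98, 2.98], [-0.91, 2.08], [0.09, 2.57], [-1.24, 4.39], [0.2, 2.65], [-2.68, 2.68]. Speed limits (rad/s): [2.57, 2.57, 3.01, 3.14, 3.14, 3.14].

## Interface

Orientations are given as a unit quaternion [x, y, z, w].
In Python, from rig import state, snapshot, finish_job gives the robot as it stands.
- The arm moves only by the tool drive_tool, never from a script. Its argument "rows" is a list of rows, each a list of 5 numbers: the shift along the tool's x, y, z in cm, then the turn about the tool's y in degrees, then the opening, from -1 (shut) to 1 (fully open). In form: [[dx, dy, dz, turn, fingers], ...]. A call has 1 to 8 rows; each row shifts and turns the commanded pose from where the row before left it, along the tool's axes as they then stand; what a row does not reach is not made up. A row lasts 1/10 s, in which the tool goes at most 50 mm and 8.59 degrees, less where a joint would pass 70% of its speed; a pose out of reach is approached as far as the arm can. A call with a gripper value outside its range is refused whole. The fingers move at their own pace and stop on an object; "squeeze" is the grip in N (left out, the last holds). Time passes only in rows, so rows that do not move let the fingers close. It gives the time, the measured TCP pose, the force and the opening at its end, in the units of the state.
- state(): the state, without advancing time (a new reading comes with each control period).
- snapshot(name): name is "scene" or "side" or "wrist"; returns a dict with "color" (384x512x3 uint8, red, green, blue), "vfov" (degrees; the focal length in pixels is half the picture's height over the tangent of half this angle, whatever the lens; pixels are square), "cx", "cy" (the principal point, pixels), "rvec" (rotation vector, rad) and "tvec" (3), from world to camera coordinates, as OpenCV has them. Camera axes: x right, y down, z forward; pixel columns grow to the right and rows downward; lengths in m; the calibration is good to about 2 mm. A picture is of the moment at which its call begins. There is no depth.
- finish_job(): hands the job in, once; it reports no verdict.
The state is a dict: "time": time; "joint_positions": joint angles; "qvel": joint speeds; "joint_torque": joint torques, N m; "position": TCP position; "tool_rot": TCP orientation; "contact_force": force on the tool from outside, world axes, zero at the start; "torque": the same for the moment, N m; "gripper_width": finger opening in m.
Only numpy, scipy, OpenCV 4.12 (cv2) and the standard library are available. Lean on these libraries where they do the work, as an engineer would, in place of code of your own. Each camera call takes 0.05 s, during which the arm holds its last target.

## Task

Check the two bored blue wax tubes lying in the wooden cradles, one at a time: slide each, gently and without forcing it, onto the leaning steel gauge pin until it is fully home against the flange or will go no farther. Then draw it off and lay it, without dropping it, flat along the compartment of the right tray before gauging the other tube: the tray with the ball knobs at its ends if it went fully home, the plain tray if it stopped short. Leave the other things on the bench where they are.

Things in the scene. Friction and masses are not known exactly. Their poses are not given: they have to be found in the camera images.
- tube_a: bored tube of blue carving wax, 90 mm long, 34 mm outside diameter, bore 24 mm at both ends, about 50 g, lying in a cradle. Origin at its middle, x axis along the tube; both ends alike. Whether the bore runs clear inside cannot be seen from outside: if not, it stops about 30 mm short of the flange.
- tube_b: bored tube of blue carving wax, 90 mm long, 34 mm outside diameter, bore 24 mm at both ends, about 50 g, lying in a cradle. Origin at its middle, x axis along the tube; both ends alike. Whether the bore runs clear inside cannot be seen from outside: if not, it stops about 30 mm short of the flange.
- gauge_pin: steel pin on a grey stand, 21 mm diameter, 60 mm long, last 8 mm tapering to 16 mm, rising 35 degrees above horizontal. Origin: centre of the face of its flange (44 mm wide, 8 mm thick), 105 mm above the bench; x axis along the pin from flange to free end, y axis horizontal. A tube fully home has its middle at x = 45 mm. The stand's foot, 115 x 75 x 12 mm, lies under and behind the flange.
- tray_pass: light wooden tray, 122 x 62 mm, with a 22 mm ball knob on each end (tops 37 mm above the bench): for tubes that go fully home. Origin under its centre, x along the compartment; floor 6 mm above the bench, so a tube in it has its axis 23 mm above the bench. Compartment 106 mm long and 46 mm wide inside, walls to 18 mm high; 56 mm gap for the fingers in the middle of both long walls.
- tray_rework: light wooden tray, 122 x 62 mm, plain ends without knobs: for tubes that stop short. Origin under its centre, x along the compartment; floor 6 mm above the bench, so a tube in it has its axis 23 mm above the bench. Compartment 106 mm long and 46 mm wide inside, walls to 18 mm high; 56 mm gap for the fingers in the middle of both long walls.
- cradle_1: low wooden rest, 96 x 62 mm, on which a tube lies at the start, x along the tube. Origin under its centre; floor 6 mm above the bench; side strips to 18 mm high, 46 mm apart, with a 56 mm gap for the fingers in the middle of each side.
- cradle_2: low wooden rest, 96 x 62 mm, on which a tube lies at the start, x along the tube. Origin under its centre; floor 6 mm above the bench; side strips to 18 mm high, 46 mm apart, with a 56 mm gap for the fingers in the middle of each side.
- hammer: bystander: small hammer 200 mm long lying on the bench; origin at its underside or middle
- brush: bystander: flat brush 170 mm long lying on the bench; origin at its underside or middle
- jar: bystander: round jar, 48 mm wide, 60 mm tall; origin at its underside or middle
- wax_block: bystander: rectangular block of the same blue wax, 70 x 45 x 26 mm; origin at its underside or middle
- offcut: bystander: short ring sawn off such a tube, 34 mm across, 16 mm tall, standing on its end face; not to be gauged; origin at its underside or middle
- dish: bystander: white ceramic bowl 84 mm wide, 30 mm tall; origin at its underside or middle
- pliers: bystander: pair of pliers 150 mm long lying flat; origin at its underside or middle
Not all that is in view belongs to the job. What is shaped like the tray_pass but orange is not meant.

How it is judged:
By the outcome, as a careful person would: the job done as asked, in the order asked, and still so for the second after the job is handed in, with the robot touching nothing.
It also fails if it takes over 72 s, if anything falls off the work surface, if the arm or the gripper's body presses on something with over 40 N, if the wrist force passes 120 N, or if a joint passes its speed limit or range.

## Working session

There is one attempt and no reset: what is moved stays moved. The work goes in short steps, Python scripts to look and compute and a tool call to move; the robot and the scene stay as the last step left them, time stands still between calls to the robot, and variables do not carry over. Pictures are saved under pics/ and viewed, and the job is handed in when it is done.

Besides the shell and the picture viewer there is one more tool, called after "Emit:" as name(argument=value, ...), one argument or row to a line, values as JSON. drive_tool: Moves the arm, as the interface text tells. Its arguments: {"type":"object","properties":{"rows":{"type":"array"},"squeeze":{"type":"number"}},"required":["rows"]}

```bash
ls; mkdir -p pics; python3 - <<'E'
from rig import state, snapshot
import cv2, numpy as np
s=state()
for k,v in s.items(): print(k,np.round(v,4))
for n in ["scene","side","wrist"]:
    d=snapshot(n); cv2.imwrite(f"pics/{n}0.png",d["color"][:,:,::-1])
    print(n,{k:np.round(v,4) for k,v in d.items() if k!="color"})
E
```

```text
pics
time 0.0
joint_positions [ 1.0759  0.2212  1.5276 -0.      1.3947 -0.1261]
qvel [-0.0005  0.0009 -0.0009  0.0007 -0.0007  0.0004]
joint_torque [ 9.00000e-04 -4.94623e+01 -3.87379e+01  6.98000e-02  5.73000e-02
 -2.00000e-04]
position [0.2252 0.5827 0.4036]
tool_rot [ 0.5835  0.3992 -0.4004 -0.5829]
contact_force [-0.806  -0.4423  0.051 ]
torque [ 0.0102 -0.0217  0.0426]
gripper_width 0.0873
scene {'vfov': np.float64(49.0345), 'cx': np.float64(259.0123), 'cy': np.float64(186.5694), 'rvec': array([ 1.4001,  2.2996, -0.7751]), 'tvec': array([ 0.2513, -0.2875,  1.8193])}
side {'vfov': np.float64(49.0727), 'cx': np.float64(255.0272), 'cy': np.float64(196.8587), 'rvec': array([ 2.129 , -0.8407,  0.4187]), 'tvec': array([-0.3676,  0.2682,  1.0125])}
wrist {'vfov': np.float64(63.8023), 'cx': np.float64(247.9968), 'cy': np.float64(194.4086), 'rvec': array([-2.3847, -1.6349, -0.2372]), 'tvec': array([-0.625 , -0.0353,  0.3917])}
```

```bash
python3 - <<'E'
import cv2
for n in ["scene","side"]:
    im=cv2.imread(f"pics/{n}0.png"); cv2.imwrite(f"pics/{n}0b.png",cv2.resize(im,(800,600),interpolation=cv2.INTER_CUBIC))
E
```

```text
(no output)
```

View pics/scene0b.png

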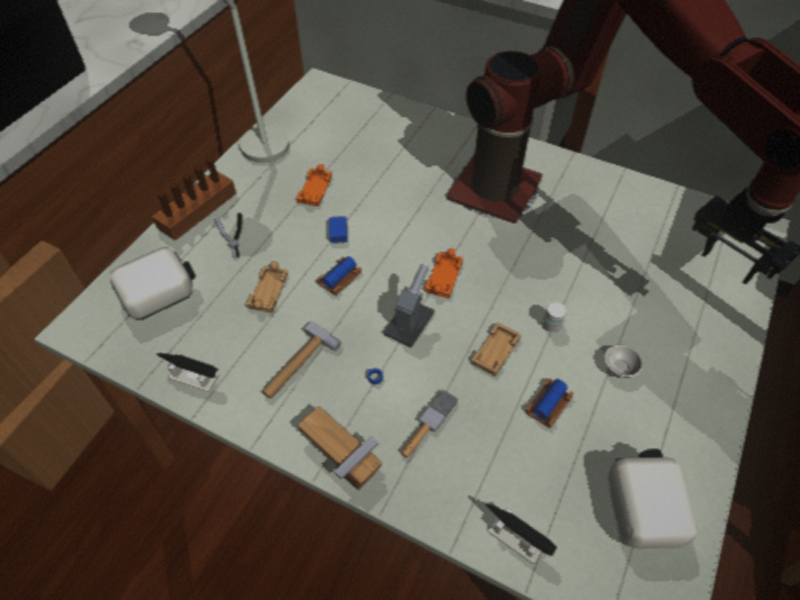

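View pics/side0b.png

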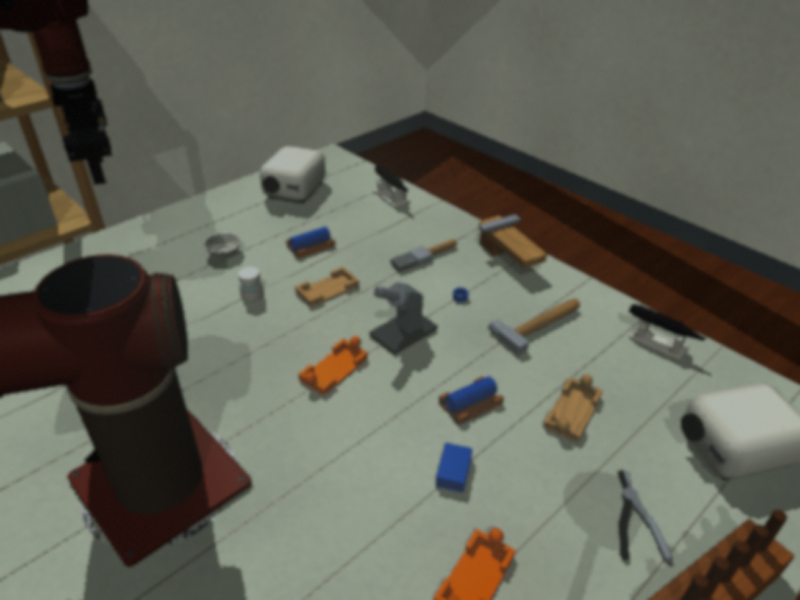

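View pics/wrist0.png

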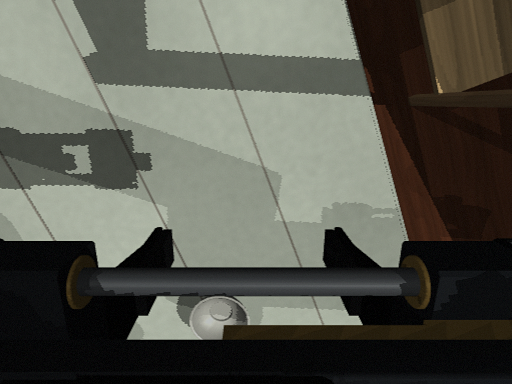

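```bash
cat > h.py <<'E'
import numpy as np, cv2
from rig import state, snapshot
from scipy.spatial.transform import Rotation as R
def cam(d):
    f=d["color"].shape[0]/2/np.tan(np.radians(d["vfov"])/2)
    K=np.array([[f,0,d["cx"]],[0,f,d["cy"]],[0,0,1]])
    return K,R.from_rotvec(np.ravel(d["rvec"])).as_matrix(),np.ravel(d["tvec"])
def ray(d,uv):
    K,Rm,t=cam(d); v=np.linalg.inv(K)@np.array([uv[0],uv[1],1.]); return -Rm.T@t, Rm.T@v
def onplane(d,uv,z):
    o,v=ray(d,uv); return o+v*(z-o[2])/v[2]
def proj(d,P):
    K,Rm,t=cam(d); p=np.atleast_2d(P)@Rm.T+t; p=p@K.T; return p[:,:2]/p[:,2:]
def tri(d1,u1,d2,u2):
    o1,v1=ray(d1,u1);o2,v2=ray(d2,u2)
    A=np.stack([v1,-v2],1);s=np.linalg.lstsq(A,o2-o1,rcond=None)[0]
    a=o1+s[0]*v1;b=o2+s[1]*v2; return (a+b)/2,np.linalg.norm(a-b)
def crop(d,name,x0,y0,x1,y1,s):
    im=d["color"][y0:y1,x0:x1,::-1]; cv2.imwrite(f"pics/{name}.png",cv2.resize(im,None,fx=s,fy=s,interpolation=cv2.INTER_CUBIC))
def masks(d):
    h=cv2.cvtColor(d["color"],cv2.COLOR_RGB2HSV)
    return {"blue":cv2.inRange(h,(105,120,40),(130,255,255)),"wood":cv2.inRange(h,(8,60,80),(22,160,255)),
      "dark":cv2.inRange(h,(2,100,40),(14,220,160))}
def blobs(m,amin=30):
    n,l,st,c=cv2.connectedComponentsWithStats(m)
    return [(i,st[i],c[i],l) for i in range(1,n) if st[i][4]>=amin]
E
python3 - <<'E'
from h import *
import pickle
D={n:snapshot(n) for n in["scene","side"]}
pickle.dump(D,open("D0.pkl","wb"))
crop(D["scene"],"sc_a",150,130,400,290,3)
crop(D["side"],"si_a",180,130,400,290,3)
for n,d in D.items():
    K,Rm,t=cam(d);print(n,"campos",-Rm.T@t)
    for k,m in masks(d).items():
        if k=="dark":continue
        for i,s,c,l in blobs(m): print(n,k,s,np.round(c,1),np.round(onplane(d,c,.02),3))
E
```

```text
scene campos [1.30412976 0.3813007  1.26867974]
scene blue [211 139  11  16 169] [216.  146.5] [ 0.35  -0.297  0.02 ]
scene blue [207 165  21  19 176] [216.6 173.9] [ 0.472 -0.222  0.02 ]
scene blue [236 236   9  10  44] [239.9 240.2] [ 0.686 -0.003  0.02 ]
scene blue [342 243  21  24 240] [352. 255.] [0.564 0.355 0.02 ]
scene wood [193 113  19  19  34] [203.7 125. ] [ 0.269 -0.406  0.02 ]
scene wood [   0  154   55   66 1435] [ 21.3 184.7] [ 0.853 -0.842  0.02 ]
scene wood [271 159  21  30  51] [279.2 171.9] [ 0.353 -0.014  0.02 ]
scene wood [281 164  16  27  36] [290.5 178.2] [0.361 0.037 0.02 ]
scene wood [158 167  26  33 498] [171.1 184. ] [ 0.593 -0.349  0.02 ]
scene wood [213 171  18  18  98] [221.8 179.2] [ 0.485 -0.191  0.02 ]
scene wood [  0 199  47  87 925] [ 20.1 245.3] [ 1.043 -0.65   0.02 ]
scene wood [302 207  31  34 559] [317.2 222.8] [0.5   0.204 0.02 ]
scene wood [168 215  38  40 360] [186.2 234.9] [ 0.752 -0.177  0.02 ]
scene wood [351 256  13  18  82] [356.4 263.3] [0.586 0.378 0.02 ]
scene wood [191 260  40  37 718] [210.4 278. ] [ 0.851 -0.02   0.02 ]
scene wood 
[... 548 characters left out ...]
136.] [0.208 0.843 0.02 ]
side wood [306 137  16   6  46] [313.4 139.6] [0.945 0.142 0.02 ]
side wood [316 145  35  23 415] [332.5 156. ] [0.91  0.023 0.02 ]
side wood [275 153  17   9  60] [283.2 156.6] [0.776 0.139 0.02 ]
side wood [189 171  40  23 474] [209.2 183. ] [0.486 0.195 0.02 ]
side wood [330 191  41  23 265] [350.5 201.7] [ 0.749 -0.176  0.02 ]
side wood [191 214  45  39 205] [213.  233.9] [0.345 0.002 0.02 ]
side wood [348 240  37  41 803] [366.9 260.3] [ 0.582 -0.353  0.02 ]
side wood [415 332  74  52 194] [448.4 357.2] [ 0.478 -0.635  0.02 ]
side wood [277 337  54  47 185] [307.5 356.7] [ 0.256 -0.427  0.02 ]
side wood [495 345  13  16  38] [502.1 352. ] [ 0.575 -0.709  0.02 ]
```

View pics/sc_a.png

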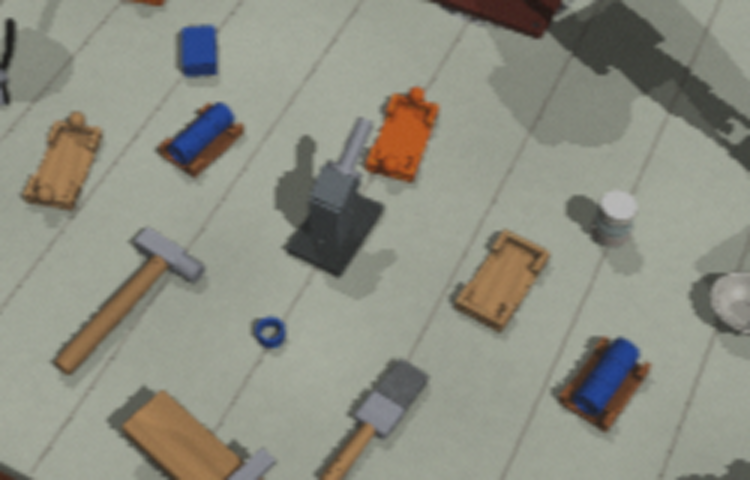

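View pics/si_a.png

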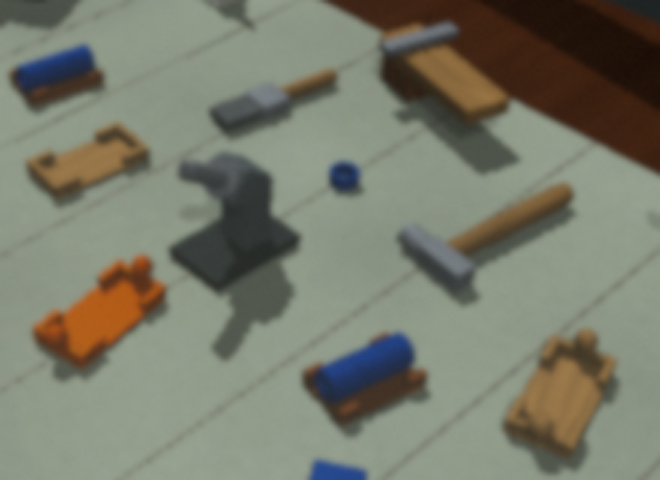

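```bash
python3 - <<'E'
from h import *
import pickle
D=pickle.load(open("D0.pkl","rb")); A=D["scene"];B=D["side"]
w=snapshot("wrist"); K,Rm,t=cam(w); c=-Rm.T@t
s=state(); T=R.from_quat(s["tool_rot"]).as_matrix(); print("tool axes cols\n",T.round(3)); 
print("cam in tool",(T.T@(c-s["position"])).round(4)); print("cam rot in tool",(T.T@Rm.T).round(3))
mA,mB=masks(A)["blue"],masks(B)["blue"]
def axis(d,m,z):
    out=[]
    for i,st,c,l in blobs(m):
        ys,xs=np.where(l==i); P=np.array([onplane(d,(x,y),z) for x,y in zip(xs,ys)])[:,:2]
        u,s_,v=np.linalg.svd(P-P.mean(0),full_matrices=False); out.append((c.round(1),P.mean(0).round(3),round(np.degrees(np.arctan2(v[0][1],v[0][0]))%180,1),(np.ptp((P-P.mean(0))@v.T,axis=0)).round(3)))
    return out
for d,m in((A,mA),(B,mB)):
    for o in axis(d,m,.03): print(*o)
for a,b in (((216.6,173.9),(301.2,251.5)),((352,255),(197.9,151.9)),((171.1,184),(366.9,260.3)),((317.2,222.8),(209.2,183))):
    print(tri(A,a,B,b))
# pin guess
print("tip",tri(A,(271.5,170.7),B,(180+185/3,130+168/3)))
print("flange",tri(A,(264,187),B,(180+222/3,130+175/3)))
# orange
for d in(A,B):
    h=cv2.cvtColor(d["color"],cv2.COLOR_RGB2HSV); m=cv2.inRange(h,(5,190,120),(15,255,255))
    for i,st,c,l in blobs(m): print("orange",st,c.round(1),onplane(d,c,.01).round(3))
crop(A,"pinA",235,155,310,215,10); crop(B,"pinB",215,170,290,230,10)
E
```

```text
tool axes cols
 [[ 0.36  -0.    -0.933]
 [ 0.933 -0.001  0.36 ]
 [-0.001 -1.     0.   ]]
cam in tool [0.0009 0.0196 0.0782]
cam rot in tool [[ 1.    -0.    -0.   ]
 [ 0.    -0.287  0.958]
 [-0.    -0.958 -0.287]]
[216.  146.5] [ 0.358 -0.292] 33.4 [0.085 0.042]
[216.6 173.9] [ 0.478 -0.217] 170.0 [0.1   0.034]
[239.9 240.2] [ 0.691 -0.   ] 39.8 [0.036 0.028]
[352. 255.] [0.569 0.355] 169.4 [0.101 0.03 ]
[197.9 151.9] [0.562 0.354] 175.8 [0.099 0.047]
[294.4 188.1] [ 0.661 -0.019] 40.8 [0.033 0.023]
[301.2 251.5] [ 0.47  -0.218] 170.8 [0.1   0.036]
[290.2 298.2] [ 0.336 -0.302] 33.4 [0.081 0.044]
(array([ 0.47436183, -0.21752887,  0.02573284]), np.float64(0.004616461930650077))
(array([0.56599528, 0.35652612, 0.02631694]), np.float64(0.003449145027164546))
(array([ 0.58849103, -0.35087279,  0.01387002]), np.float64(0.002397555644458923))
(array([0.49294142, 0.20334779, 0.01100193]), np.float64(0.0021366895241171223))
tip (array([ 0.45046549, -0.00265971,  0.13862204]), np.float64(8.849683061875054e-05))
flange (array([ 0.50055689, -0.00348242,  0.10379252]), np.float64(0.004786892882329606))
orange [191 109  20  21 233] [200.9 119.4] [ 0.237 -0.441  0.01 ]
orange [273 160  22  28 334] [284.  174.9] [0.35  0.006 0.01 ]
orange [193 223  41  26 479] [213.1 235.3] [0.348 0.006 0.01 ]
orange [299 339  22  12  87] [309.9 343.5] [ 0.289 -0.406  0.01 ]
orange [279 349  50  35 997] [304.3 368.1] [ 0.237 -0.436  0.01 ]
```

View pics/pinA.png

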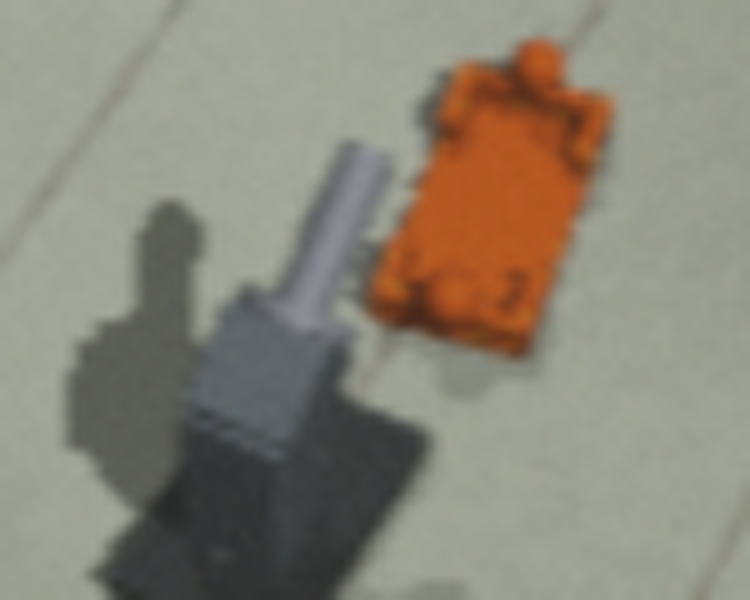

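View pics/pinB.png

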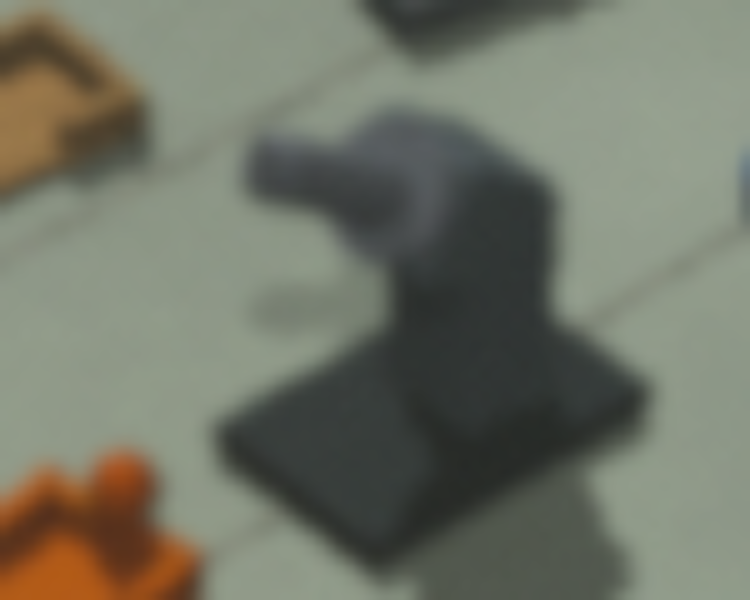

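Emit:
drive_tool(
  rows=[
    [-1,0,-4.7,0,1],
    [-1,0,-4.7,0,1],
    [-1,0,-4.7,0,1],
    [-1,0,-4.7,0,1],
    [-1,0,-4.7,0,1],
    [-1,0,-4.7,0,1],
    [-1,0,-4.7,0,1],
    [-1,0,-4.7,0,1],
  ],
)

```text
time: 1.1
position: [0.5487, 0.3714, 0.4048]
tool_rot: [-0.583, -0.4, 0.4, 0.583]
contact_force: [1.0, -0.7, 0.2]
gripper_width: 0.087
```

Emit:
drive_tool(
  rows=[
    [-0.5,0,-4.7,0,1],
    [-0.4,0,-4.7,0,1],
    [0,0,0,-5.5,1],
    [0,0,0,-5.5,1],
    [0,0,0,0,1],
    [0,0,0,0,1],
  ],
)

```text
time: 1.7
position: [0.6315, 0.3306, 0.4046]
tool_rot: [-0.543, -0.453, 0.453, 0.543]
contact_force: [-0.1, 0.5, -0.2]
gripper_width: 0.0868
```

```bash
python3 - <<'E'
from h import *
import pickle
w=snapshot("wrist"); pickle.dump(w,open("w1.pkl","wb")); cv2.imwrite("pics/w1.png",w["color"][:,:,::-1])
s=state(); print(s["position"],R.from_quat(s["tool_rot"]).as_matrix().round(3)[:,2],s["joint_positions"].round(2))
print(proj(w,[[.566,.3565,.023]]))
E
```

```text
[0.63138925 0.33075486 0.40473758] [-0.984  0.178  0.   ] [ 0.37  0.43  1.27  0.    1.45 -1.02]
[[259.52849162 110.38988387]]
```

View pics/w1.png

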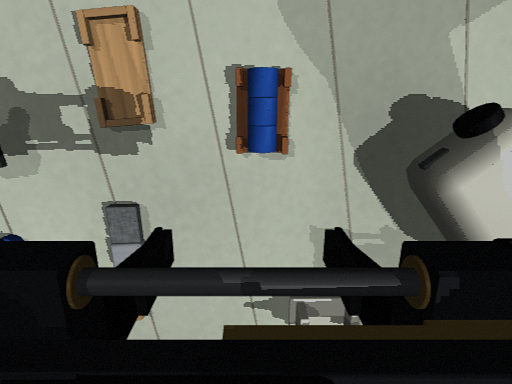

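```bash
cat >> h.py <<'E'
def rect(d,m,z,amin=200):
    for i,st,c,l in blobs(m,amin):
        cs=cv2.findContours((l==i).astype(np.uint8),cv2.RETR_EXTERNAL,cv2.CHAIN_APPROX_NONE)[0][0][:,0,:]
        P=np.array([onplane(d,p,z)[:2] for p in cs],np.float32)*1000
        (cx,cy),(w,h),a=cv2.minAreaRect(P)
        if w<h: a+=90; w,h=h,w
        print(st,c.round(0),"centre mm",round(cx,1),round(cy,1),"size",round(w,1),round(h,1),"ang",round((a)%180,1))
E
python3 - <<'E'
from h import *
import pickle
w=pickle.load(open("w1.pkl","rb")); m=masks(w)
rect(w,m["blue"],.025); rect(w,m["wood"][:200],.018); 
h=cv2.cvtColor(w["color"],cv2.COLOR_RGB2HSV); print(h[100,242],h[60,116],h[100,285])
E
```

```text
[ 248   67   30   86 2463] [262. 109.] centre mm 567.3 359.5 size 92.4 32.6 ang 169.7
[  75    5   79  122 6202] [118.  64.] centre mm 494.3 209.0 size 121.8 66.7 ang 174.3
[ 11 167  64] [ 16 117 172] [ 12 167 104]
```

Emit:
drive_tool(
  rows=[
    [0.9,0,3.9,0,1],
    [0.8,0,3.9,0,1],
    [0,4,0,0,1],
    [0,4,0,0,1],
    [0,4,0,0,1],
    [0,3,0,0,1],
    [0,0,0,0,1],
  ],
)

```text
time: 2.45
position: [0.5552, 0.3603, 0.2491]
tool_rot: [-0.542, -0.45, 0.457, 0.543]
contact_force: [0.1, -0.3, -0.9]
gripper_width: 0.087
```

```bash
python3 - <<'E'
from h import *
w=snapshot("wrist"); cv2.imwrite("pics/w2.png",w["color"][:,:,::-1])
s=state(); print(s["position"],R.from_quat(s["tool_rot"]).as_matrix().round(3)[:,2])
E
```

```text
[0.5564695  0.36082836 0.25245247] [-0.984  0.176  0.004]
```

View pics/w2.png

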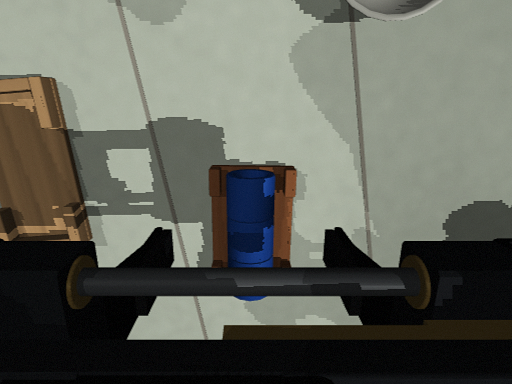

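Emit:
drive_tool(
  rows=[
    [0,3,0,0,1],
    [0,2,0,0,1],
    [0,1,0,0,1],
    [0,0,0,0,1],
    [0,0,0,0,1],
  ],
)

```text
time: 3.0
position: [0.5586, 0.3615, 0.1968]
tool_rot: [0.542, 0.455, -0.453, -0.542]
contact_force: [-0.8, -0.4, 0.3]
gripper_width: 0.0872
```

Emit:
drive_tool(
  rows=[
    [0,0.4,0,0,1],
    [0,0,0,0,0.2],
    [0,0,0,0,-0.5],
    [0,0,0,0,-1],
    [0,0,0,0,-1],
    [0,0,0,0,-1],
    [0,0,0,0,-1],
  ],
  squeeze=6,
)

```text
time: 3.7
position: [0.5578, 0.361, 0.1907]
tool_rot: [-0.542, -0.454, 0.454, 0.542]
contact_force: [0.0, -0.1, -0.3]
gripper_width: 0.0471
```

Emit:
drive_tool(
  rows=[
    [0,0,0,0,-1],
    [0,0,0,0,-1],
    [0,0,0,0,-1],
    [0,0,0,0,-1],
  ],
)

```text
time: 4.1
position: [0.5578, 0.3609, 0.1907]
tool_rot: [-0.542, -0.454, 0.454, 0.542]
contact_force: [0.5, -0.5, 0.7]
gripper_width: 0.0319
```

Emit:
drive_tool(
  rows=[
    [0,0,0,0,-1],
    [0,-1,0,0,-1],
    [0,-2,0,0,-1],
    [0,-4,0,0,-1],
    [0,-4,0,0,-1],
    [0,-4,0,0,-1],
    [0,-2,0,0,-1],
    [0,0,0,0,-1],
  ],
)

```text
time: 4.9
position: [0.5588, 0.3616, 0.3666]
tool_rot: [0.543, 0.457, -0.451, -0.541]
contact_force: [0.6, -0.3, 0.0]
gripper_width: 0.0324
```

```bash
python3 - <<'E'
from h import *
w=snapshot("wrist"); cv2.imwrite("pics/w3.png",w["color"][:,:,::-1])
d=snapshot("side"); s=state(); p=proj(d,s["position"]+[0,0,-.164])[0].astype(int); print(p,s["position"],s["gripper_width"],s["contact_force"])
crop(d,"s3",max(p[0]-50,0),max(p[1]-40,0),p[0]+50,p[1]+35,7)
E
```

```text
[191 109] [0.55763738 0.36090803 0.36071173] 0.032450324480563744 [-0.36349618 -0.13498651 -1.54221619]
```

View pics/w3.png

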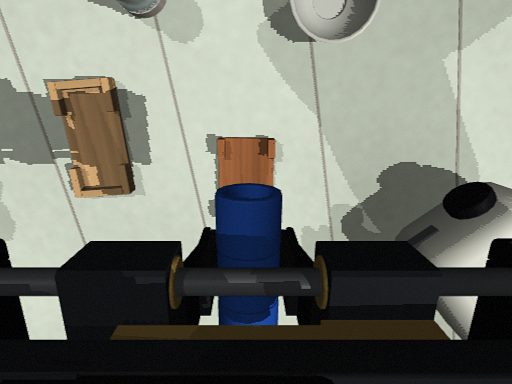

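View pics/s3.png

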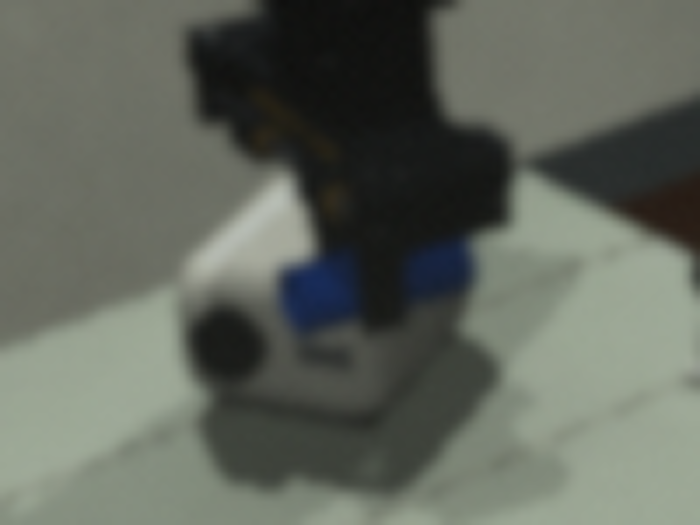

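Emit:
drive_tool(
  rows=[
    [0,-1,0,-5.1,-1],
    [0,-1,0,-5.1,-1],
    [-3,0,0,0,-1],
    [-4.5,0,0,0,-1],
    [-4.5,0,0,0,-1],
    [-4.5,0,0,0,-1],
    [-4.5,0,0,0,-1],
    [-4.5,0,0,0,-1],
  ],
)

```text
time: 5.8
position: [0.5571, 0.1042, 0.3778]
tool_rot: [-0.499, -0.499, 0.502, 0.501]
contact_force: [1.3, -0.9, -1.2]
gripper_width: 0.0324
```

Emit:
drive_tool(
  rows=[
    [-4.5,0,0,0,-1],
    [-4.0,0,0,0,-1],
    [-2,0,0,0,-1],
    [-0.4,0,0,0,-1],
    [0,0,0,0,-1],
    [0,0,0,0,-1],
    [0,0,0,0,-1],
  ],
)

```text
time: 6.5
position: [0.5582, -0.0018, 0.3802]
tool_rot: [-0.499, -0.501, 0.501, 0.5]
contact_force: [-0.3, -0.1, -0.6]
gripper_width: 0.0329
```

```bash
python3 - <<'E'
from h import *
import pickle
w=snapshot("wrist"); pickle.dump(w,open("w4.pkl","wb")); cv2.imwrite("pics/w4.png",w["color"][:,:,::-1])
s=state(); print(s["position"],R.from_quat(s["tool_rot"]).as_matrix().round(3)[:,2],s["gripper_width"])
crop(w,"w4c",190,60,310,190,6)
E
```

```text
[ 0.55823132 -0.00184743  0.38038416] [-1.    -0.003  0.001] 0.03285709277551033
```

View pics/w4.png

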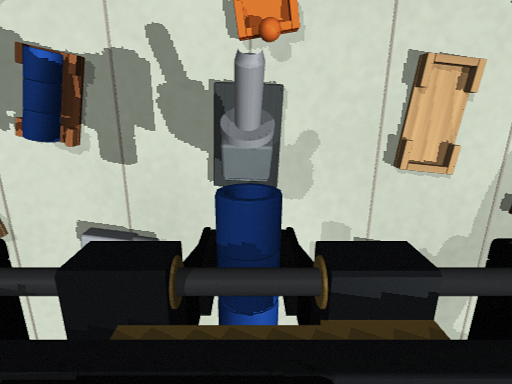

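```bash
python3 - <<'E'
from h import *
import pickle
w=pickle.load(open("w4.pkl","rb")); 
crop(w,"w4d",200,30,300,130,6)
h=cv2.cvtColor(w["color"],cv2.COLOR_RGB2HSV).astype(int)
m=(w["color"][:,:,2].astype(int)-w["color"][:,:,1]>3)
for r in range(44,126,4):
    xs=np.where(m[r,205:300])[0]+205
    print(r,xs.min() if len(xs) else None,xs.max() if len(xs) else None,len(xs), w["color"][r,250])
rect(w,masks(w)["blue"][:170],.025); rect(w,masks(w)["wood"][:180],.018)
E
```

```text
44 None None 0 [136 133 119]
48 None None 0 [152 148 135]
52 238 261 3 [155 152 139]
56 236 262 24 [160 164 169]
60 235 263 26 [167 173 179]
64 235 263 28 [169 173 179]
68 238 263 26 [153 158 164]
72 235 263 23 [142 147 154]
76 235 262 24 [146 150 155]
80 240 262 20 [145 151 154]
84 240 263 24 [144 149 155]
88 239 261 23 [145 149 154]
92 239 262 23 [143 147 152]
96 239 261 22 [146 149 155]
100 235 261 23 [145 148 155]
104 238 261 22 [145 150 153]
108 233 260 22 [146 151 155]
112 227 266 32 [147 151 157]
116 223 270 39 [146 150 155]
120 220 273 43 [146 152 157]
124 221 274 46 [147 151 157]
[  22   46   41   96 3205] [40. 94.] centre mm 475.7 -215.8 size 92.9 39.1 ang 168.0
[ 399   52   88  122 6219] [438. 112.] centre mm 493.8 203.5 size 121.9 68.0 ang 174.3
```

View pics/w4d.png

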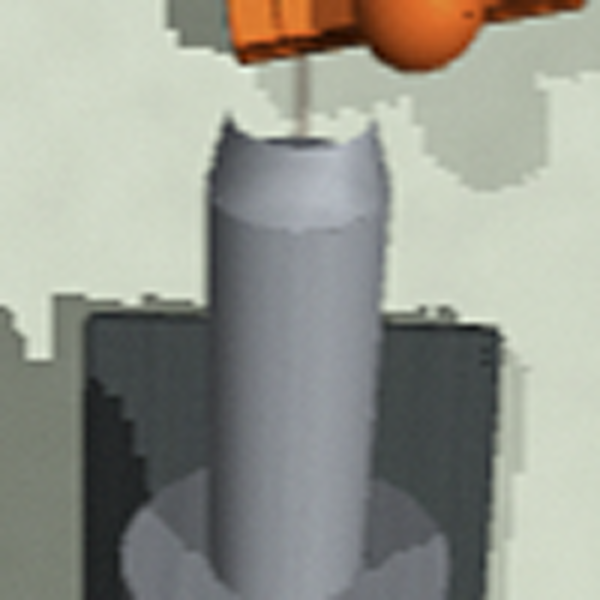

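```bash
python3 - <<'E'
from h import *
import pickle
w=pickle.load(open("w4.pkl","rb")); 
a=onplane(w,(250.3,49.5),.1394);b=onplane(w,(247.5,122.5),.105);c=onplane(w,(247.6,100),.118)
print(a,b,c,np.hypot(*(a-b)[:2]),np.degrees(np.arctan2(*(a-b)[1::-1])))
D=pickle.load(open("D0.pkl","rb"))
for n in D: print(n,proj(D[n],[a,b]).round(1))
# fingertip / tube in tool frame check: jaw centre px
s=state(); print(proj(w,s["position"]+[0.0,0,-.164]))
E
```

```text
[4.46925416e-01 1.89855517e-04 1.39400000e-01] [ 0.49582005 -0.00159872  0.105     ] [ 0.47850289 -0.00154035  0.118     ] 0.04892733488609279 177.90504262158646
scene [[272.7 170.1]
 [265.8 185.9]]
side [[240.  185.8]
 [253.2 188.6]]
[[246.48201004 258.64485434]]
```

Emit:
drive_tool(
  rows=[
    [0,0,4,0,-1],
    [0.3,0,4.5,0,-1],
    [0,0,4.5,0,-1],
    [0,0,3.5,2.2,-1],
    [0,0,1.8,0,-1],
    [0,0,0,0,-1],
    [0,0,0,0,-1],
  ],
)

```text
time: 7.25
position: [0.3757, 0.0008, 0.3814]
tool_rot: [0.51, 0.491, -0.49, -0.508]
contact_force: [0.1, 0.0, -0.3]
gripper_width: 0.0325
```

```bash
cat > look.py <<'E'
from h import *
import sys
n=sys.argv[1]
s=state(); Z=R.from_quat(s["tool_rot"]).as_matrix()[:,2]
print("t",round(s["time"],2),"pos",s["position"].round(4),"zdir",np.degrees(np.arctan2(Z[1],Z[0])).round(2),"F",s["contact_force"].round(2),"M",s["torque"].round(3),"w",round(s["gripper_width"],4))
g=s["position"]+[0,0,-.16]
ims=[]
for v in ("scene","side"):
    d=snapshot(v); p=proj(d,g)[0].round().astype(int); x0=max(p[0]-40,0);y0=max(p[1]-30,0)
    im=cv2.resize(d["color"][y0:y0+60,x0:x0+66,::-1],(400,364),interpolation=cv2.INTER_CUBIC); ims.append(im); print(v,"crop origin",x0,y0,"scale",6.06)
cv2.imwrite(f"pics/{n}.png",np.hstack(ims))
E
python3 look.py l1
```

```text
t 7.25 pos [0.3757 0.0008 0.3814] zdir 177.92 F [ 0.06  0.02 -0.3 ] M [ 0.039  0.03  -0.017] w 0.0325
scene crop origin 243 111 scale 6.06
side crop origin 179 142 scale 6.06
```

View pics/l1.png

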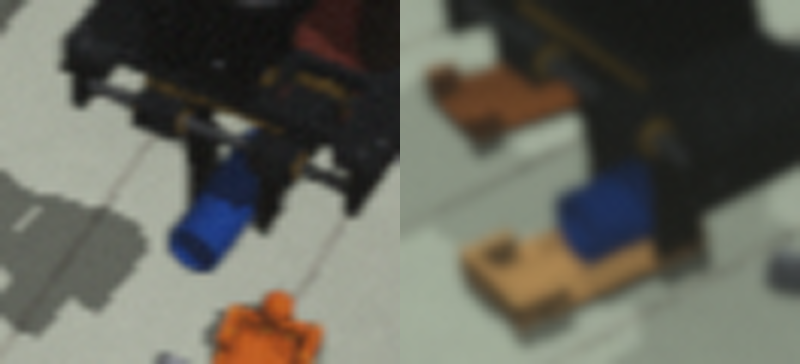

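Emit:
drive_tool(
  rows=[
    [0,3,0,0,-1],
    [0.1,3,0,0,-1],
    [0,1.5,0,0,-1],
    [0,0.5,0,0,-1],
    [0,0,0,0,-1],
    [0,0,0,0,-1],
  ],
)

```text
time: 7.95
position: [0.3761, 0.0014, 0.3016]
tool_rot: [0.509, 0.491, -0.49, -0.509]
contact_force: [-0.2, -0.0, 0.0]
gripper_width: 0.0325
```

```bash
python3 look.py l2; python3 - <<'E'
from h import *
w=snapshot("wrist"); cv2.imwrite("pics/w5.png",w["color"][:,:,::-1])
d=snapshot("scene"); crop(d,"sc5",245,150,295,195,14)
E
```

```text
t 7.95 pos [0.3761 0.0014 0.3016] zdir 177.88 F [-0.23 -0.01  0.04] M [ 0.091 -0.01   0.01 ] w 0.0325
scene crop origin 242 126 scale 6.06
side crop origin 180 166 scale 6.06
```

View pics/l2.png

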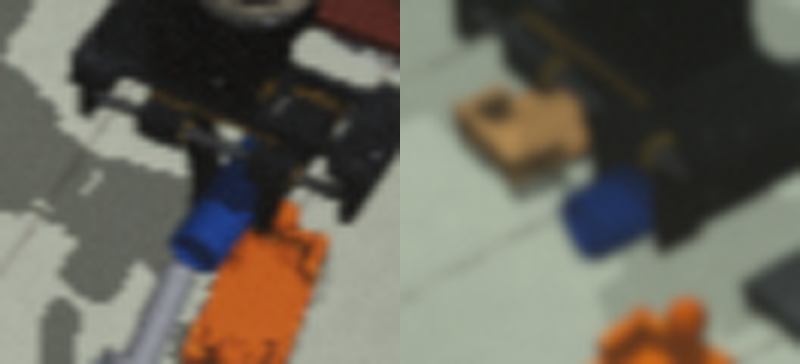

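View pics/sc5.png

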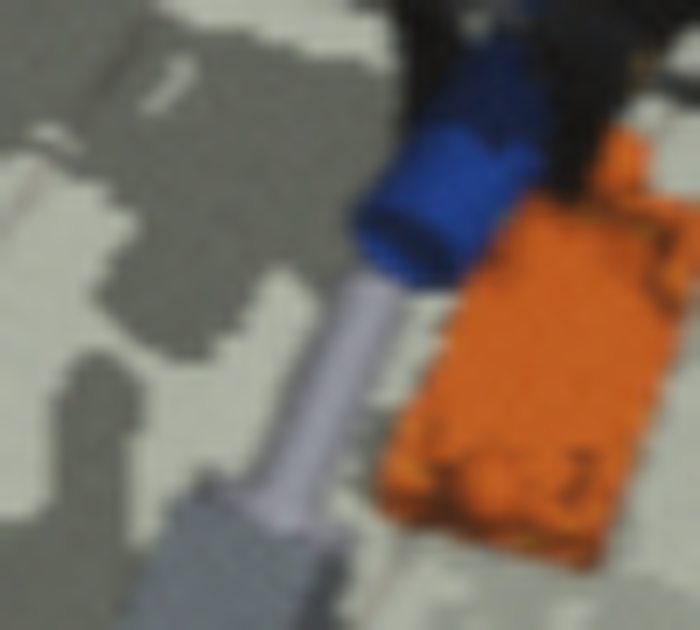

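View pics/w5.png

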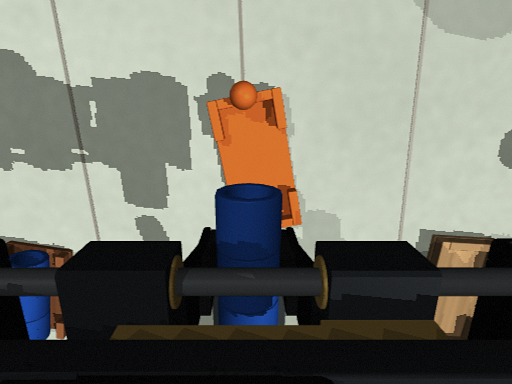

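```bash
python3 - <<'E'
from h import *
d=snapshot("scene"); e=snapshot("side")
c=np.array([-np.cos(np.radians(2.1)),np.sin(np.radians(2.1)),0])
M=np.array([.3761,.0014,.3016-.1677])-.0547*c
for P in (M,M+[0,0.017,0],M-[0,.017,0],M+[0,0,.017],[.4469,-.001,.1394],[.4469,.0002,.1394]): print(np.round(P,4),proj(d,P)[0].round(1),proj(e,P)[0].round(1))
m=masks(d)["blue"]; 
for i,st,cc,l in blobs(m): print(st,cc)
crop(e,"si5",225,165,275,210,14)
E
```

```text
[ 0.4308 -0.0006  0.1339] [274.5 167.9] [235.9 190. ]
[0.4308 0.0164 0.1339] [278.8 169.6] [231.8 187.2]
[ 0.4308 -0.0176  0.1339] [270.1 166.2] [240.  192.8]
[ 0.4308 -0.0006  0.1509] [274.6 164.8] [235.8 185.1]
[ 0.4469 -0.001   0.1394] [272.4 170. ] [240.3 186. ]
[4.469e-01 2.000e-04 1.394e-01] [272.7 170.1] [240.  185.8]
[211 139  11  16 169] [216.0295858 146.4556213]
[271 153  13  17 132] [277.24242424 161.77272727]
[207 165  21  19 179] [216.58659218 173.98324022]
[236 236   9  10  43] [239.93023256 240.25581395]
```

View pics/si5.png

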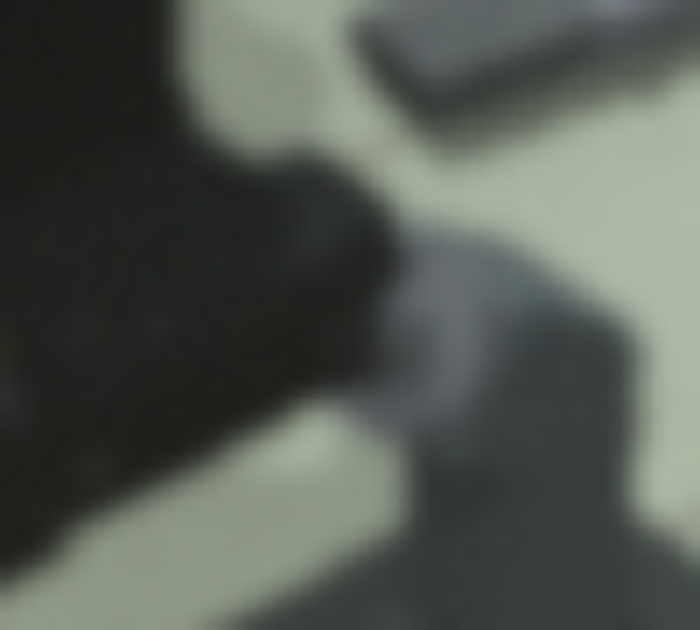

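Emit:
drive_tool(
  rows=[
    [0,0,-0.6,0,-1],
    [0,0,-0.6,0,-1],
    [0,0,-0.5,0,-1],
    [0,0,0,0,-1],
  ],
)

```text
time: 8.65
position: [0.3931, 0.0007, 0.3009]
tool_rot: [0.509, 0.491, -0.491, -0.509]
contact_force: [0.5, 0.8, -0.8]
gripper_width: 0.0326
```

Emit:
drive_tool(
  rows=[
    [0,-0.3,0,0,-1],
    [0,-0.3,0,0,-1],
    [0,-0.3,0,0,-1],
    [0,0,0,0,-1],
  ],
)

```text
time: 9.05
position: [0.3922, 0.0008, 0.3101]
tool_rot: [0.509, 0.491, -0.491, -0.509]
contact_force: [-1.0, 0.7, -0.7]
gripper_width: 0.0325
```

Emit:
drive_tool(
  rows=[
    [0,-0.3,-0.2,0,-1],
    [0,-0.3,-0.25,0,-1],
    [0,-0.3,-0.25,0,-1],
    [0,-0.3,-0.2,0,-1],
    [0,0,0,0,-1],
  ],
)

```text
time: 9.55
position: [0.4019, 0.0004, 0.3225]
tool_rot: [0.51, 0.491, -0.49, -0.509]
contact_force: [0.1, -0.0, -0.3]
gripper_width: 0.0327
```

```bash
python3 look.py l3
```

```text
t 9.55 pos [4.019e-01 4.000e-04 3.225e-01] zdir 177.87 F [ 0.1  -0.04 -0.26] M [0.039 0.053 0.05 ] w 0.0327
scene crop origin 239 127 scale 6.06
side crop origin 187 156 scale 6.06
```

View pics/l3.png

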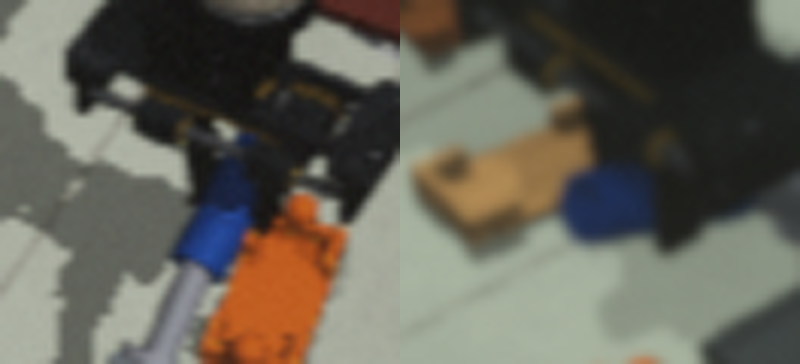

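Emit:
drive_tool(
  rows=[
    [0,-0.3,-0.15,0,-1],
    [0,-0.3,-0.15,0,-1],
    [0,-0.3,-0.2,0,-1],
    [0,-0.25,-0.2,0,-1],
    [0,0,0,0,-1],
  ],
)

```text
time: 10.15
position: [0.4087, 0.0002, 0.3338]
tool_rot: [0.509, 0.491, -0.49, -0.509]
contact_force: [0.6, -0.4, -1.2]
gripper_width: 0.0323
```

```bash
python3 look.py l4;python3 - <<'E'
from h import *
w=snapshot("wrist"); cv2.imwrite("pics/w6.png",w["color"][:,:,::-1])
E
```

```text
t 10.15 pos [4.087e-01 2.000e-04 3.338e-01] zdir 177.87 F [ 0.62 -0.36 -1.21] M [0.034 0.031 0.016] w 0.0323
scene crop origin 238 126 scale 6.06
side crop origin 189 152 scale 6.06
```

View pics/l4.png

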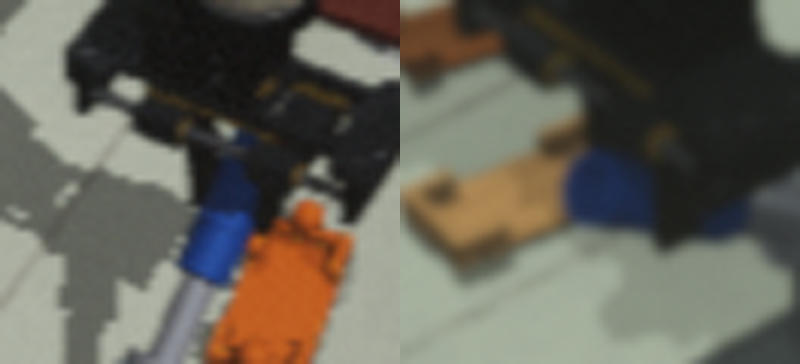

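View pics/w6.png

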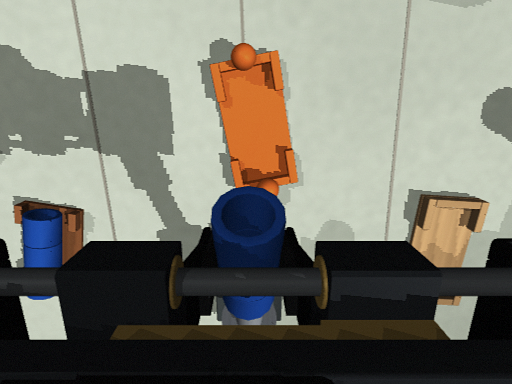

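Emit:
drive_tool(
  rows=[
    [0,0.17,-0.25,0,-1],
    [0,0.17,-0.25,0,-1],
    [0,0.17,-0.25,0,-1],
    [0,0.17,-0.25,0,-1],
    [0,0.17,-0.25,0,-1],
    [0,0,0,0,-1],
  ],
)

```text
time: 10.9
position: [0.421, -0.0003, 0.3244]
tool_rot: [-0.509, -0.49, 0.491, 0.509]
contact_force: [-0.5, 0.1, -0.4]
gripper_width: 0.0326
```

```bash
python3 look.py l5
```

```text
t 10.9 pos [ 4.210e-01 -3.000e-04  3.244e-01] zdir 177.87 F [-0.53  0.08 -0.43] M [-0.021  0.079  0.022] w 0.0326
scene crop origin 236 130 scale 6.06
side crop origin 193 153 scale 6.06
```

View pics/l5.png

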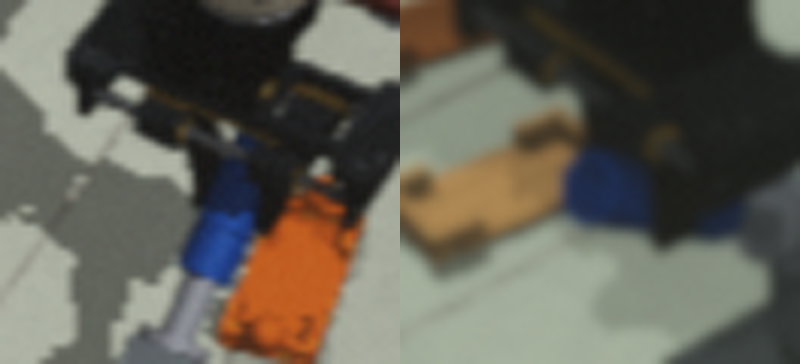

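Emit:
drive_tool(
  rows=[
    [0,0.14,-0.2,0,-1],
    [0,0.14,-0.2,0,-1],
    [0,0.14,-0.2,0,-1],
    [0,0,0,0,-1],
    [0,0,0,0,-1],
  ],
)

```text
time: 11.5
position: [0.4268, -0.0005, 0.3204]
tool_rot: [-0.509, -0.491, 0.491, 0.509]
contact_force: [-0.5, 0.6, -0.1]
gripper_width: 0.0327
```

Emit:
drive_tool(
  rows=[
    [0,0.14,-0.2,0,-1],
    [0,0.14,-0.2,0,-1],
    [0,0,0,0,-1],
    [0,0,0,0,-1],
  ],
)

```text
time: 11.9
position: [0.4308, -0.0006, 0.3176]
tool_rot: [-0.509, -0.491, 0.491, 0.509]
contact_force: [-0.7, 0.2, -0.7]
gripper_width: 0.0325
```

Emit:
drive_tool(
  rows=[
    [0,0.14,-0.2,0,-1],
    [0,0.14,-0.2,0,-1],
    [0,0.14,-0.2,0,-1],
    [0,0,0,0,-1],
  ],
)

```text
time: 12.3
position: [0.4369, -0.0009, 0.3133]
tool_rot: [-0.509, -0.491, 0.491, 0.509]
contact_force: [-0.1, -0.1, -0.8]
gripper_width: 0.0327
```

```bash
python3 look.py l6;python3 - <<'E'
from h import *
w=snapshot("wrist"); cv2.imwrite("pics/w7.png",w["color"][:,:,::-1])
E
```

```text
t 12.3 pos [ 0.4369 -0.0009  0.3133] zdir 177.87 F [-0.12 -0.12 -0.78] M [-0.028  0.021  0.106] w 0.0327
scene crop origin 234 136 scale 6.06
side crop origin 198 154 scale 6.06
```

View pics/l6.png

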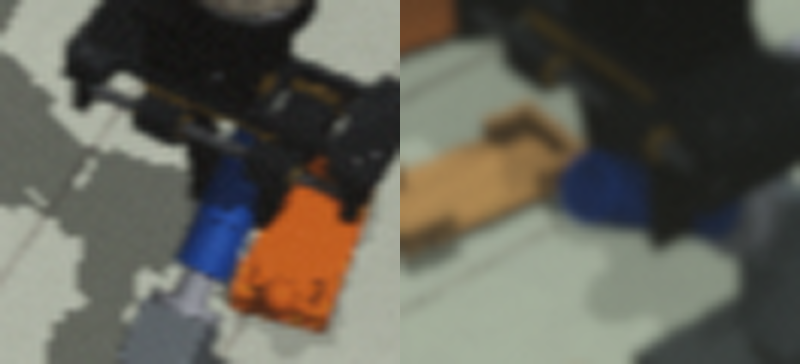

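View pics/w7.png

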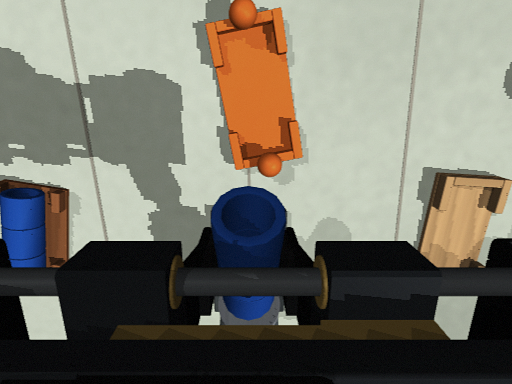

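Emit:
drive_tool(
  rows=[
    [0,0.14,-0.2,0,-1],
    [0,0.14,-0.2,0,-1],
    [0,0.14,-0.2,0,-1],
    [0,0.14,-0.2,0,-1],
    [0,0.14,-0.2,0,-1],
    [0,0,0,0,-1],
    [0,0,0,0,-1],
  ],
)

```text
time: 13.15
position: [0.4468, -0.0012, 0.3064]
tool_rot: [-0.509, -0.491, 0.491, 0.509]
contact_force: [-0.3, -0.5, -0.8]
gripper_width: 0.0322
```

Emit:
drive_tool(
  rows=[
    [0,0.07,-0.1,0,-1],
    [0,0.07,-0.1,0,-1],
    [0,0,0,0,-1],
    [0,0,0,0,-1],
  ],
)

```text
time: 13.55
position: [0.4488, -0.0013, 0.3051]
tool_rot: [-0.509, -0.491, 0.491, 0.509]
contact_force: [-0.4, -1.1, -0.2]
gripper_width: 0.0327
```

```bash
python3 look.py l7;python3 - <<'E'
from h import *
w=snapshot("wrist"); cv2.imwrite("pics/w8.png",w["color"][:,:,::-1])
E
```

```text
t 13.55 pos [ 0.4488 -0.0013  0.3051] zdir 177.87 F [-0.39 -1.1  -0.15] M [ 0.013  0.054 -0.012] w 0.0327
scene crop origin 232 139 scale 6.06
side crop origin 201 154 scale 6.06
```

View pics/l7.png

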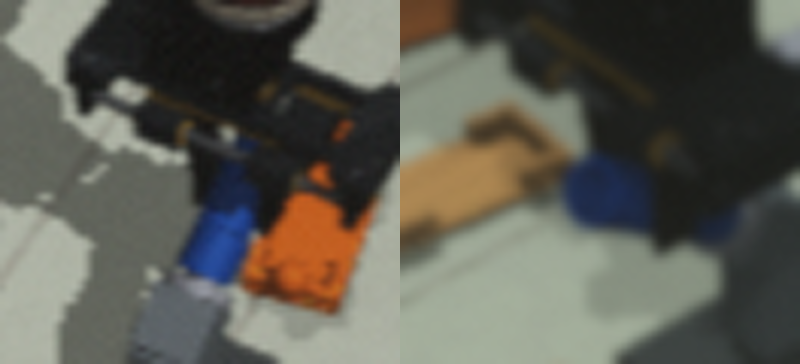

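View pics/w8.png

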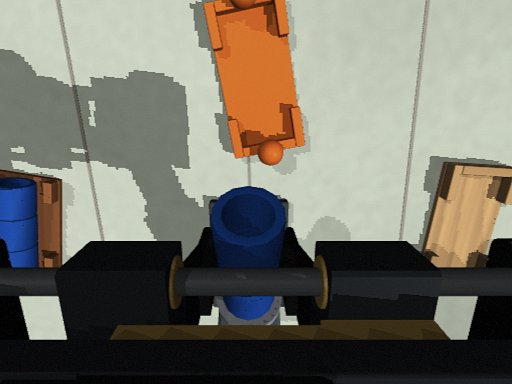

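Emit:
drive_tool(
  rows=[
    [0,0.06,-0.09,0,-1],
    [0,0.06,-0.09,0,-1],
    [0,0,0,0,-1],
    [0,0,0,0,-1],
  ],
)

```text
time: 14.1
position: [0.4506, -0.0014, 0.304]
tool_rot: [-0.509, -0.491, 0.491, 0.509]
contact_force: [-1.2, -0.1, 0.6]
gripper_width: 0.0324
```

Emit:
drive_tool(
  rows=[
    [0,0.06,-0.09,0,-1],
    [0,0,0,0,-1],
    [0,0,0,0,-1],
  ],
)

```text
time: 14.4
position: [0.4511, -0.0014, 0.3035]
tool_rot: [-0.509, -0.49, 0.491, 0.51]
contact_force: [-4.7, 0.4, 5.3]
gripper_width: 0.0323
```

Emit:
drive_tool(
  rows=[
    [0,0.06,-0.09,0,-1],
    [0,0,0,0,-1],
    [0,0,0,0,-1],
  ],
)

```text
time: 14.7
position: [0.4519, -0.0014, 0.3029]
tool_rot: [-0.509, -0.49, 0.491, 0.51]
contact_force: [-5.3, 1.2, 5.7]
gripper_width: 0.0327
```

```bash
python3 - <<'E'
from h import *
d=snapshot("scene"); crop(d,"sc9",245,150,295,195,14)
w=snapshot("wrist"); crop(w,"w9",190,170,310,340,4)
E
```

```text
(no output)
```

View pics/sc9.png

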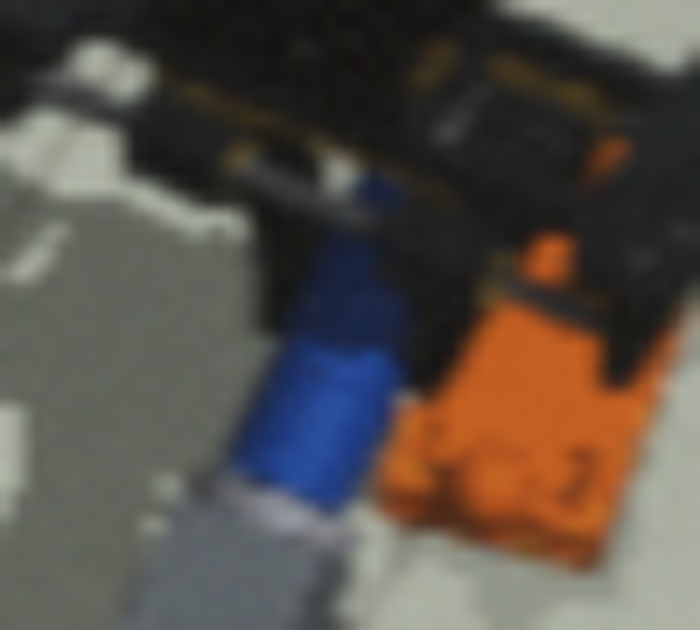

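View pics/w9.png

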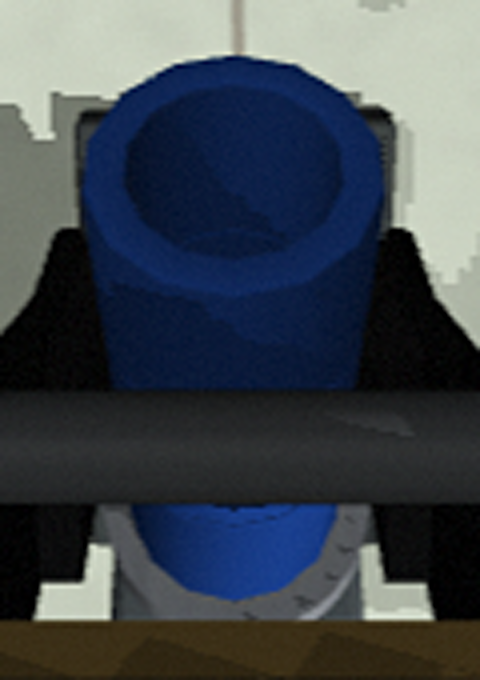

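Emit:
drive_tool(
  rows=[
    [0,-0.2,0.29,0,-1],
    [0,-0.4,0.57,0,-1],
    [0,-0.57,0.82,0,-1],
    [0,-0.57,0.82,0,-1],
    [0,-0.57,0.82,0,-1],
    [0,-0.57,0.82,0,-1],
    [0,-0.57,0.82,0,-1],
    [0,-0.57,0.82,0,-1],
  ],
)

```text
time: 15.6
position: [0.3938, 0.0008, 0.3436]
tool_rot: [0.509, 0.491, -0.49, -0.509]
contact_force: [-0.2, -0.7, 0.1]
gripper_width: 0.0324
```

Emit:
drive_tool(
  rows=[
    [0,-0.57,0.82,0,-1],
    [0,-1,0.6,0,-1],
    [0,-2,0,0,-1],
    [0,-2,0,0,-1],
    [0,0,0,0,-1],
    [0,0,0,0,-1],
  ],
)

```text
time: 16.2
position: [0.3803, 0.0013, 0.3989]
tool_rot: [0.51, 0.491, -0.49, -0.509]
contact_force: [-0.5, -0.4, -1.2]
gripper_width: 0.0325
```

```bash
python3 look.py l10;python3 - <<'E'
from h import *
w=snapshot("wrist"); cv2.imwrite("pics/w10.png",w["color"][:,:,::-1])
E
```

```text
t 16.2 pos [0.3803 0.0013 0.3989] zdir 177.87 F [-0.48 -0.45 -1.19] M [-0.004  0.013 -0.012] w 0.0325
scene crop origin 243 108 scale 6.06
side crop origin 180 135 scale 6.06
```

View pics/l10.png

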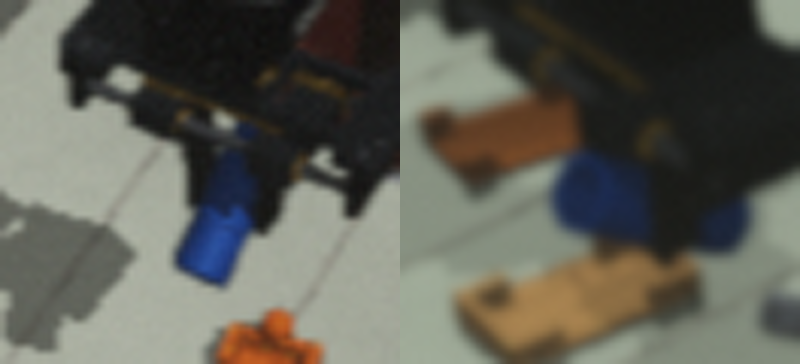

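View pics/w10.png

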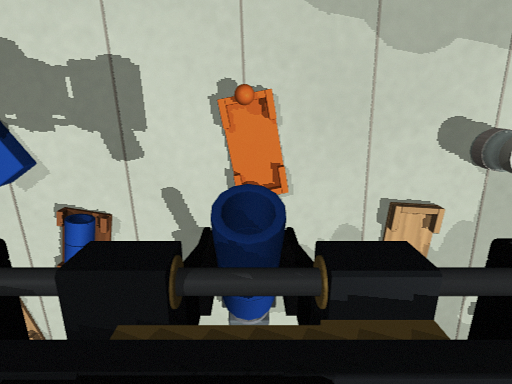

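Emit:
drive_tool(
  rows=[
    [-2.4,0,-2.1,0,-1],
    [-3.4,0,-3.1,0,-1],
    [-3.4,0,-3.1,0,-1],
    [-3.4,0,-3.1,0,-1],
    [-3.4,0,-3.1,0,-1],
    [-3.4,0,-3.1,0,-1],
    [-3.4,0,-3.1,0,-1],
    [-3.4,0,-3.1,0,-1],
  ],
)

```text
time: 17.15
position: [0.6093, -0.2709, 0.3965]
tool_rot: [-0.508, -0.49, 0.491, 0.51]
contact_force: [0.8, -0.3, -0.4]
gripper_width: 0.0322
```

Emit:
drive_tool(
  rows=[
    [-3.4,0,-3.1,0,-1],
    [-3.4,0,-3.1,0,-1],
    [-1.4,0,-1.3,0,-1],
    [0,0,0,0,-1],
    [0,0,0,0,-1],
    [0,0,0,0,-1],
  ],
)

```text
time: 17.75
position: [0.68, -0.353, 0.3981]
tool_rot: [-0.508, -0.491, 0.491, 0.51]
contact_force: [-0.2, 0.8, -0.9]
gripper_width: 0.0323
```

```bash
python3 - <<'E'
from h import *
import pickle
w=snapshot("wrist"); pickle.dump(w,open("w11.pkl","wb")); cv2.imwrite("pics/w11.png",w["color"][:,:,::-1])
s=state(); print(s["position"],s["joint_positions"].round(2)); print(proj(w,[.589,-.351,.018]))
rect(w,masks(w)["wood"][:200],.018);rect(w,masks(w)["blue"][:180],.025)
E
```

```text
[ 0.68002346 -0.35293113  0.39866762] [-0.58  0.57  1.09  0.    1.49 -2.12]
[[245.8813224   90.22235032]]
[ 203   20   86  133 6612] [246.  86.] centre mm 588.7 -349.9 size 145.0 62.2 ang 15.6
[389 149  30  51 864] [404. 174.] centre mm 691.9 -166.2 size 63.1 21.4 ang 172.6
[351   0  36  18 534] [368.   7.] centre mm 515.3 -223.9 size 35.4 15.3 ang 87.9
```

View pics/w11.png

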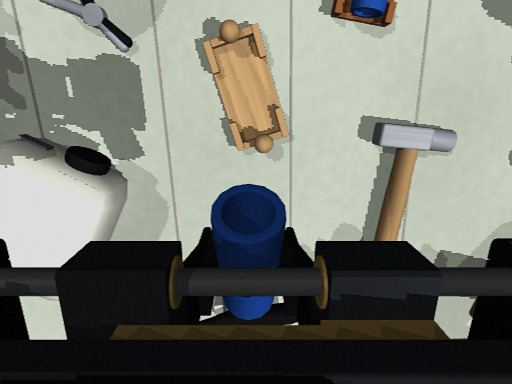

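Emit:
drive_tool(
  rows=[
    [3.5,0,2.3,0,-1],
    [3.5,0,2.3,0,-1],
    [3.5,0,2.3,0,-1],
    [0,4,0,0,-1],
    [0,4.5,0,0,-1],
    [0,4.5,0,0,-1],
    [0,3,0,0,-1],
    [0,0,0,0,-1],
  ],
)

```text
time: 18.6
position: [0.6126, -0.2444, 0.2334]
tool_rot: [-0.506, -0.49, 0.492, 0.512]
contact_force: [-0.8, 0.0, -1.3]
gripper_width: 0.0323
```

```bash
python3 look.py l12;python3 - <<'E'
from h import *
w=snapshot("wrist"); cv2.imwrite("pics/w12.png",w["color"][:,:,::-1])
E
```

```text
t 18.6 pos [ 0.6126 -0.2444  0.2334] zdir 177.92 F [-0.77  0.03 -1.35] M [0.077 0.116 0.086] w 0.0323
scene crop origin 150 159 scale 6.06
side crop origin 304 190 scale 6.06
```

View pics/l12.png

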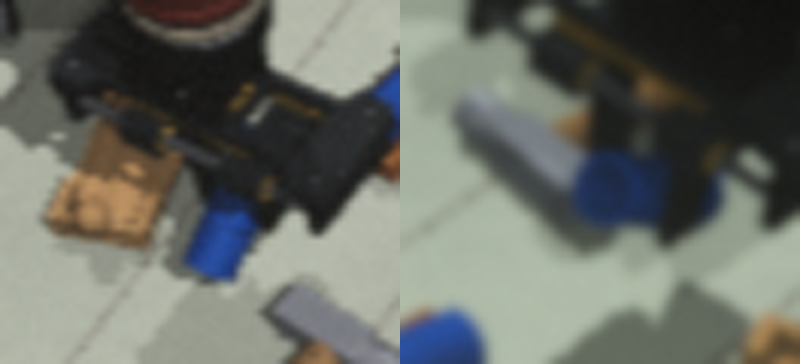

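View pics/w12.png

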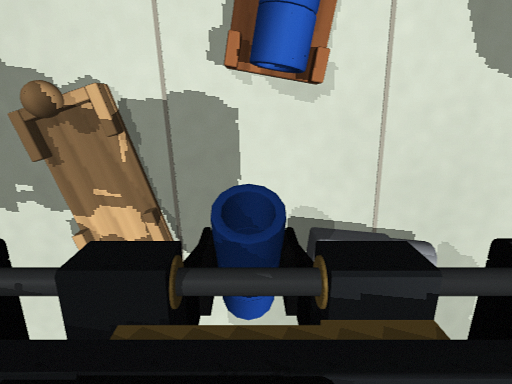

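Emit:
drive_tool(
  rows=[
    [-0.5,1,0,0,-1],
    [0,0.8,0,0,-1],
    [0,0.5,0.1,0,-1],
    [0,0.5,0.2,0,-1],
    [0,0.5,0.2,0,-1],
    [0,0.5,0.2,0,-1],
    [0,0,0,0,-1],
  ],
)

```text
time: 19.45
position: [0.6076, -0.2513, 0.1997]
tool_rot: [-0.509, -0.49, 0.491, 0.51]
contact_force: [0.7, -0.2, -1.5]
gripper_width: 0.0328
```

Emit:
drive_tool(
  rows=[
    [0,0.4,0.1,0,-1],
    [0,0.4,0.1,0,-1],
    [0,0,0,0,-1],
  ],
)

```text
time: 19.75
position: [0.606, -0.2512, 0.1919]
tool_rot: [-0.509, -0.491, 0.491, 0.509]
contact_force: [-0.4, -0.7, -0.9]
gripper_width: 0.0327
```

Emit:
drive_tool(
  rows=[
    [0,0.3,0.1,0,-1],
    [0,0.2,0,0,-1],
    [0,0,0,0,-1],
  ],
)

```text
time: 20.05
position: [0.6051, -0.2512, 0.1872]
tool_rot: [-0.509, -0.491, 0.491, 0.509]
contact_force: [-0.8, 0.4, -0.5]
gripper_width: 0.0325
```

```bash
python3 look.py l13;python3 - <<'E'
from h import *
w=snapshot("wrist"); cv2.imwrite("pics/w13.png",w["color"][:,:,::-1])
E
```

```text
t 20.05 pos [ 0.6051 -0.2512  0.1872] zdir 177.87 F [-0.82  0.45 -0.53] M [ 0.028  0.087 -0.025] w 0.0325
scene crop origin 151 165 scale 6.06
side crop origin 302 205 scale 6.06
```

View pics/l13.png

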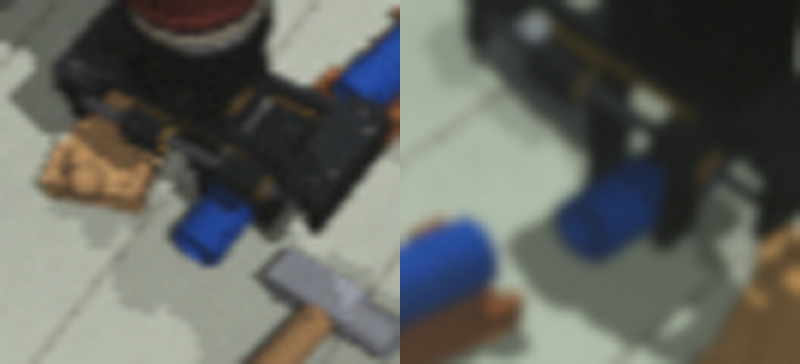

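View pics/w13.png

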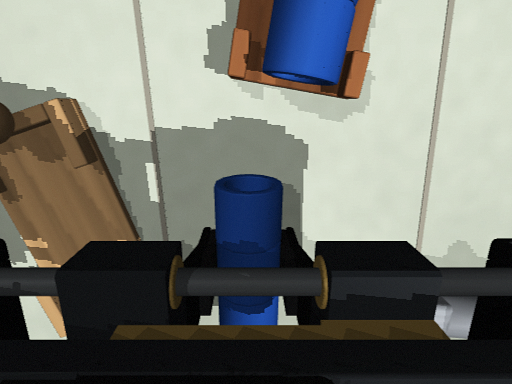

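Emit:
drive_tool(
  rows=[
    [0,-3,0,0,-1],
    [0,-4,0,0,-1],
    [0,-3,0,0,-1],
    [-3.5,0,0.7,-6,-1],
    [0,0,0,-6,-1],
    [0,0,0,-5.7,-1],
    [0,0,0,0,-1],
    [0,0,0,0,-1],
  ],
)

```text
time: 21.0
position: [0.5969, -0.2859, 0.2875]
tool_rot: [0.428, 0.563, -0.563, -0.428]
contact_force: [0.8, 0.0, 0.1]
gripper_width: 0.0329
```

```bash
cat > to.py <<'E'
from h import *
import sys
x,y=map(float,sys.argv[1:3]); s=state(); T=R.from_quat(s["tool_rot"]).as_matrix(); Z=T[:,2]
d=T.T@(np.array([x,y,s["position"][2]])-s["position"])
print("pos",s["position"].round(4),"yaw",np.degrees(np.arctan2(Z[1],Z[0])).round(2)%360,"need dx,dz cm",(d[[0,2]]*100).round(2),"w",s["gripper_width"].round(4),"j6",s["joint_positions"][5].round(2))
E
python3 to.py .582 -.3535
```

```text
Traceback (most recent call last):
  File "to.py", line 5, in <module>
    print("pos",s["position"].round(4),"yaw",np.degrees(np.arctan2(Z[1],Z[0])).round(2)%360,"need dx,dz cm",(d[[0,2]]*100).round(2),"w",s["gripper_width"].round(4),"j6",s["joint_positions"][5].round(2))
                                                                                                                                        ^^^^^^^^^^^^^^^^^^^^^^^^
AttributeError: 'float' object has no attribute 'round'
```

```bash
sed -i 's/s\["gripper_width"\].round(4)/round(s["gripper_width"],4)/' to.py; python3 to.py .582 -.3535
```

```text
pos [ 0.5969 -0.2859  0.2875] yaw 195.42 need dx,dz cm [-6.13  3.23] w 0.0329 j6 -2.41
```

Emit:
drive_tool(
  rows=[
    [-3.1,0,1.6,0,-1],
    [-3.0,0,1.6,0,-1],
    [0,0,0,0,-1],
    [0,3,0,0,-1],
    [0,0,0,0,-1],
    [0,0,0,0,-1],
  ],
)

```text
time: 21.6
position: [0.5822, -0.3524, 0.2566]
tool_rot: [0.427, 0.563, -0.563, -0.429]
contact_force: [0.4, -0.7, -0.1]
gripper_width: 0.0327
```

```bash
python3 to.py .582 -.3535; python3 look.py l14;python3 - <<'E'
from h import *
w=snapshot("wrist"); cv2.imwrite("pics/w14.png",w["color"][:,:,::-1])
E
```

```text
pos [ 0.5822 -0.3524  0.2566] yaw 195.54 need dx,dz cm [-0.1   0.05] w 0.0327 j6 -2.5
t 21.6 pos [ 0.5822 -0.3524  0.2566] zdir -164.46 F [ 0.43 -0.73 -0.08] M [ 0.046 -0.024 -0.035] w 0.0327
scene crop origin 128 139 scale 6.06
side crop origin 332 210 scale 6.06
```

View pics/l14.png

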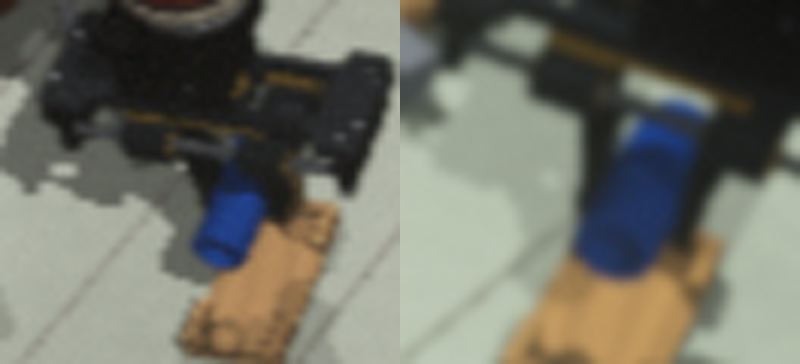

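View pics/w14.png

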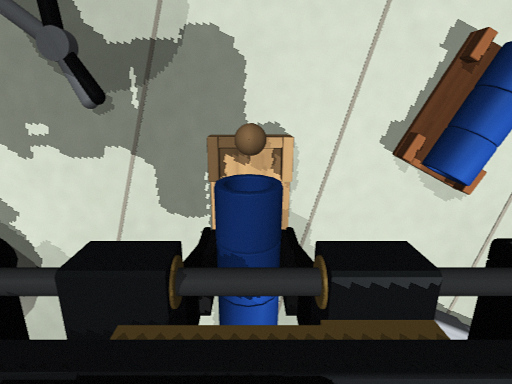

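Emit:
drive_tool(
  rows=[
    [0,2,0,0,-1],
    [0,2,0,0,-1],
    [0,1,0,0,-1],
    [0,0.6,0,0,-1],
    [0,0,0,0,-1],
    [0,0,0,0,-1],
  ],
)

```text
time: 22.35
position: [0.5829, -0.3536, 0.2027]
tool_rot: [-0.428, -0.563, 0.563, 0.427]
contact_force: [0.5, -0.6, 0.1]
gripper_width: 0.0329
```

Emit:
drive_tool(
  rows=[
    [0,0.2,0,0,-1],
    [0,0.2,0,0,-1],
    [0,0,0,0,-1],
    [0,0,0,0,-1],
  ],
)

```text
time: 22.75
position: [0.5824, -0.3533, 0.1977]
tool_rot: [-0.428, -0.563, 0.563, 0.428]
contact_force: [-0.6, -0.2, -0.4]
gripper_width: 0.0326
```

Emit:
drive_tool(
  rows=[
    [0,0.2,0,0,-1],
    [0,0.2,0,0,-1],
    [0,0,0,0,-1],
    [0,0,0,0,-1],
  ],
)

```text
time: 23.15
position: [0.5824, -0.3533, 0.1935]
tool_rot: [-0.428, -0.563, 0.563, 0.428]
contact_force: [-0.4, -0.3, 0.4]
gripper_width: 0.0325
```

Emit:
drive_tool(
  rows=[
    [0,0.1,0,0,-1],
    [0,0.1,0,0,-1],
    [0,0,0,0,-1],
    [0,0,0,0,-1],
  ],
)

```text
time: 23.55
position: [0.5824, -0.3534, 0.1917]
tool_rot: [-0.428, -0.563, 0.563, 0.428]
contact_force: [-0.2, -0.5, 0.2]
gripper_width: 0.0326
```

Emit:
drive_tool(
  rows=[
    [0,0.1,0,0,-1],
    [0,0,0,0,-1],
    [0,0,0,0,0.3],
    [0,0,0,0,0.3],
    [0,0,0,0,0.3],
    [0,0,0,0,0.3],
    [0,0,0,0,0.3],
  ],
)

```text
time: 24.25
position: [0.5824, -0.3533, 0.1906]
tool_rot: [0.428, 0.563, -0.563, -0.428]
contact_force: [0.3, -1.0, -0.7]
gripper_width: 0.0553
```

```bash
python3 look.py l15;python3 - <<'E'
from h import *
w=snapshot("wrist"); cv2.imwrite("pics/w15.png",w["color"][:,:,::-1])
E
```

```text
t 24.25 pos [ 0.5824 -0.3533  0.1906] zdir -164.43 F [ 0.29 -1.05 -0.71] M [ 0.036  0.038 -0.024] w 0.0553
scene crop origin 131 150 scale 6.06
side crop origin 328 228 scale 6.06
```

View pics/l15.png

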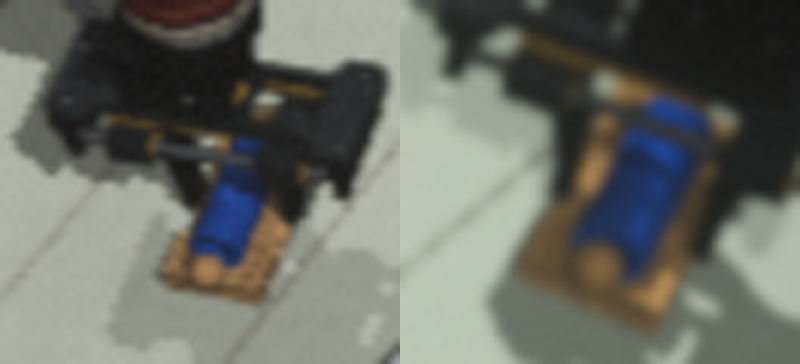

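View pics/w15.png

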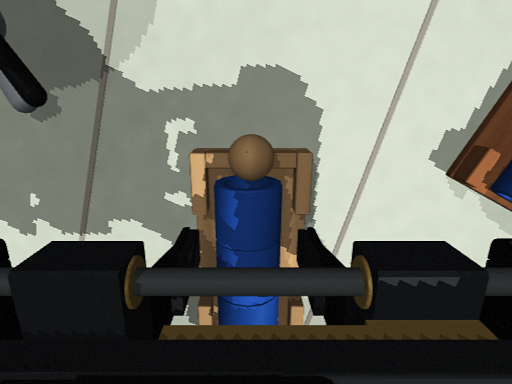

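Emit:
drive_tool(
  rows=[
    [0,-2,0,0,0.3],
    [0,-4,0,0,0.5],
    [0,-4.5,0,0,1],
    [0,-4.5,0,0,1],
    [0,-4.5,0,6.4,1],
    [0,0,0,6.4,1],
    [0,0,0,6.4,1],
    [0,0,0,6.4,1],
  ],
)

```text
time: 25.2
position: [0.5824, -0.3534, 0.3864]
tool_rot: [0.543, 0.453, -0.453, -0.542]
contact_force: [-0.2, -0.2, -0.1]
gripper_width: 0.0866
```

```bash
python3 to.py .545 -.229
```

```text
pos [ 0.5824 -0.3534  0.3864] yaw 169.7 need dx,dz cm [11.57  5.9 ] w 0.0866 j6 -2.05
```

Emit:
drive_tool(
  rows=[
    [3.8,0,2,0,1],
    [3.9,0,2,0,1],
    [3.9,0,1.9,0,1],
    [0,0,0,0,1],
    [0,0,0,0,1],
  ],
)

```text
time: 25.7
position: [0.5445, -0.2281, 0.3861]
tool_rot: [0.542, 0.455, -0.455, -0.541]
contact_force: [0.3, -0.6, -0.0]
gripper_width: 0.0868
```

```bash
python3 - <<'E'
from h import *
import pickle
w=snapshot("wrist"); pickle.dump(w,open("w16.pkl","wb")); cv2.imwrite("pics/w16.png",w["color"][:,:,::-1])
rect(w,masks(w)["blue"][:230],.025)
d=snapshot("scene"); crop(d,"sc16",140,150,240,210,7)
E
python3 to.py .475 -.217
```

```text
[ 124    0   64   37 1385] [158.  13.] centre mm 374.5 -289.2 size 61.0 31.7 ang 80.0
[ 232   62   33   91 2745] [248. 106.] centre mm 474.8 -215.8 size 92.8 32.9 ang 168.6
[ 120  187   50   43 1232] [143. 210.] centre mm 570.6 -356.2 size 58.2 35.8 ang 15.8
pos [ 0.5449 -0.2296  0.3861] yaw 169.96 need dx,dz cm [0.02 7.1 ] w 0.0869 j6 -1.93
```

View pics/w16.png

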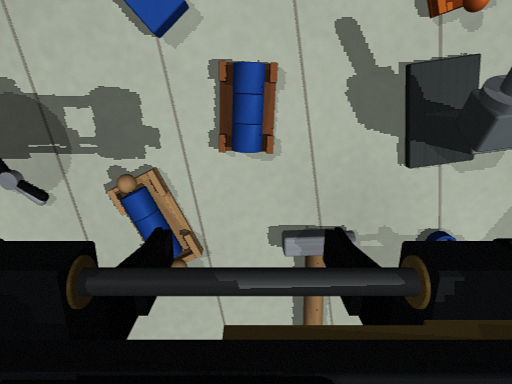

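View pics/sc16.png

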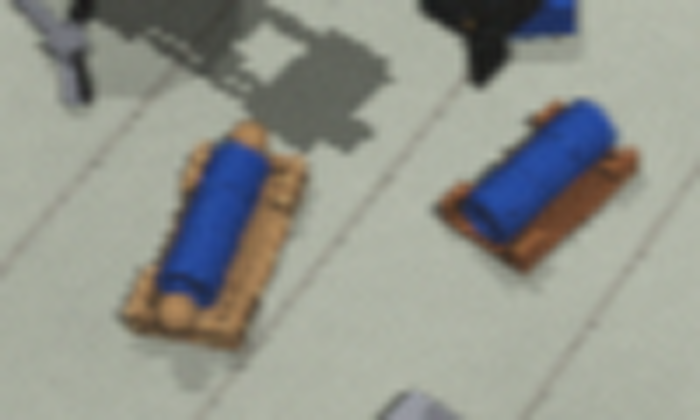

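Emit:
drive_tool(
  rows=[
    [0,0,4,1.3,1],
    [0,0,4.1,0,1],
    [0,4,0,0,1],
    [0,4,0,0,1],
    [0,4,0,0,1],
    [0,3,0,0,1],
    [0,0,0,0,1],
    [0,0,0,0,1],
  ],
)

```text
time: 26.6
position: [0.4652, -0.2148, 0.2359]
tool_rot: [-0.547, -0.448, 0.448, 0.547]
contact_force: [0.3, 0.2, -0.0]
gripper_width: 0.087
```

```bash
python3 to.py .465 -.215; python3 - <<'E'
from h import *
w=snapshot("wrist"); cv2.imwrite("pics/w17.png",w["color"][:,:,::-1])
E
```

```text
pos [ 0.4652 -0.2148  0.2359] yaw 168.61 need dx,dz cm [-0.02  0.02] w 0.087 j6 -1.96
```

View pics/w17.png

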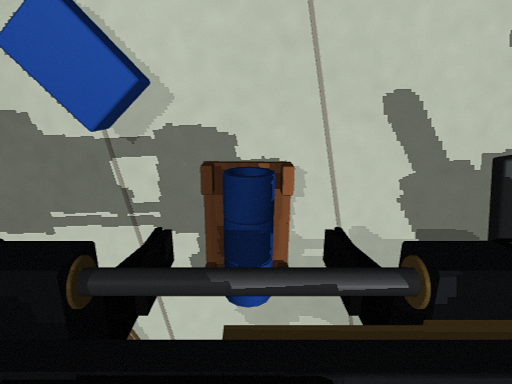

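Emit:
drive_tool(
  rows=[
    [0,2,0,0,1],
    [0,1.5,0,0,1],
    [0,1,0,0,0.5],
    [0,0,0,0,0],
    [0,0,0,0,-0.5],
    [0,0,0,0,-1],
    [0,0,0,0,-1],
    [0,0,0,0,-1],
  ],
  squeeze=6,
)

```text
time: 27.45
position: [0.4652, -0.214, 0.1912]
tool_rot: [0.547, 0.448, -0.448, -0.547]
contact_force: [-0.5, 0.0, 0.2]
gripper_width: 0.047
```

Emit:
drive_tool(
  rows=[
    [0,0,0,0,-1],
    [0,0,0,0,-1],
    [0,0,0,0,-1],
    [0,0,0,0,-1],
  ],
)

```text
time: 27.85
position: [0.465, -0.2138, 0.1908]
tool_rot: [0.547, 0.448, -0.448, -0.547]
contact_force: [-1.3, 0.4, 0.6]
gripper_width: 0.0326
```

Emit:
drive_tool(
  rows=[
    [0,0,0,0,-1],
    [0,-1,0,0,-1],
    [0,-3,0,0,-1],
    [0,-4.5,0,0,-1],
    [0,-4.5,0,0,-1],
    [0,-4.5,0,-4.6,-1],
    [0,-1.5,0,-4.7,-1],
    [0,0,0,0,-1],
  ],
)

```text
time: 28.65
position: [0.4657, -0.2142, 0.3848]
tool_rot: [0.511, 0.492, -0.491, -0.506]
contact_force: [-0.3, -0.6, -1.3]
gripper_width: 0.0331
```

```bash
python3 to.py .3761 .0014; python3 - <<'E'
from h import *
w=snapshot("wrist"); cv2.imwrite("pics/w18.png",w["color"][:,:,::-1])
E
```

```text
pos [ 0.4657 -0.2142  0.3848] yaw 178.02 need dx,dz cm [21.24  9.7 ] w 0.0331 j6 -2.12
```

View pics/w18.png

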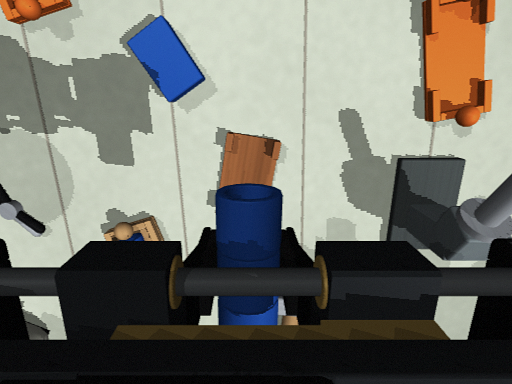

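Emit:
drive_tool(
  rows=[
    [3,0,2.5,0,-1],
    [4,0,2.5,0,-1],
    [4,0,2.5,0,-1],
    [4,0,2.2,0,-1],
    [4,0,0,0,-1],
    [2.2,0,0,0,-1],
    [0,0,0,0,-1],
    [0,0,0,0,-1],
  ],
)

```text
time: 29.5
position: [0.375, 0.0017, 0.3791]
tool_rot: [-0.508, -0.49, 0.492, 0.509]
contact_force: [0.2, -0.2, -0.4]
gripper_width: 0.0324
```

```bash
python3 to.py .3761 .0014
```

```text
pos [0.375  0.0017 0.3791] yaw 177.99 need dx,dz cm [-0.03 -0.11] w 0.0324 j6 -1.74
```

Same route as for the first tube.

Emit:
drive_tool(
  rows=[
    [0,3,0,0,-1],
    [0,3,-0.1,0,-1],
    [0,1.3,0,0,-1],
    [0,0.5,0,0,-1],
    [0,0,0,0,-1],
    [0,0,0,0,-1],
  ],
)

```text
time: 30.1
position: [0.3769, 0.0009, 0.3032]
tool_rot: [0.509, 0.491, -0.491, -0.509]
contact_force: [0.1, 0.3, -0.4]
gripper_width: 0.0325
```

```bash
python3 look.py l20;  python3 - <<'E'
from h import *
d=snapshot("scene"); crop(d,"sc20",245,150,295,195,14)
E
```

```text
t 30.1 pos [0.3769 0.0009 0.3032] zdir 177.9 F [ 0.06  0.33 -0.41] M [-0.001  0.036 -0.025] w 0.0325
scene crop origin 242 126 scale 6.06
side crop origin 180 165 scale 6.06
```

View pics/sc20.png

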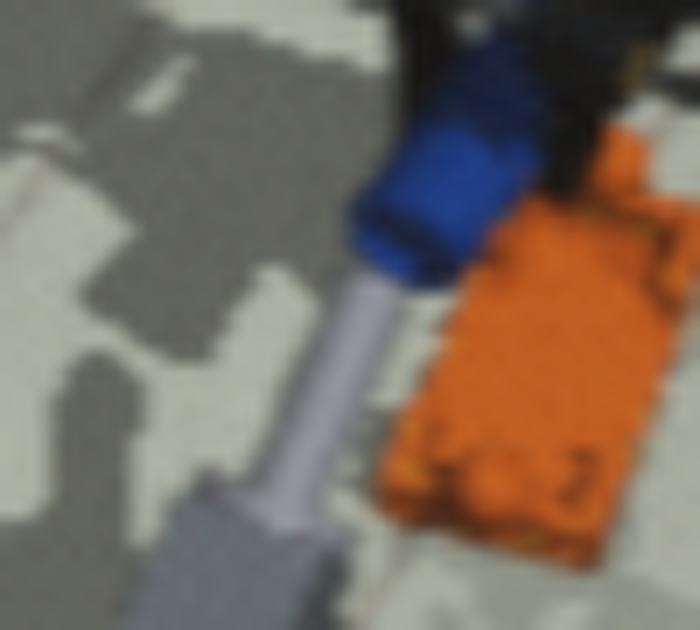

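Emit:
drive_tool(
  rows=[
    [0,0.2,-0.5,0,-1],
    [0,0,-0.6,0,-1],
    [0,0,-0.5,0,-1],
    [0,0,0,0,-1],
  ],
)

```text
time: 30.65
position: [0.3933, 0.0009, 0.3009]
tool_rot: [0.509, 0.491, -0.491, -0.509]
contact_force: [-0.2, -0.2, -0.4]
gripper_width: 0.0326
```

Emit:
drive_tool(
  rows=[
    [0,-0.3,0,0,-1],
    [0,-0.3,0,0,-1],
    [0,-0.3,0,0,-1],
    [0,-0.3,-0.2,0,-1],
    [0,-0.3,-0.25,0,-1],
    [0,-0.3,-0.25,0,-1],
    [0,-0.3,-0.2,0,-1],
    [0,0,0,0,-1],
  ],
)

```text
time: 31.45
position: [0.4021, 0.0005, 0.3223]
tool_rot: [0.509, 0.491, -0.491, -0.508]
contact_force: [-0.2, -0.6, -1.2]
gripper_width: 0.0327
```

Emit:
drive_tool(
  rows=[
    [0,-0.3,-0.15,0,-1],
    [0,-0.3,-0.15,0,-1],
    [0,-0.3,-0.2,0,-1],
    [0,-0.25,-0.2,0,-1],
    [0,0,0,0,-1],
    [0,0,0,0,-1],
  ],
)

```text
time: 32.05
position: [0.4087, 0.0003, 0.3334]
tool_rot: [0.509, 0.491, -0.491, -0.509]
contact_force: [-0.2, -0.8, -1.0]
gripper_width: 0.0325
```

```bash
python3 to.py .4087 .0002; python3 look.py l21;  python3 - <<'E'
from h import *
w=snapshot("wrist"); crop(w,"w21",190,170,310,340,3)
E
```

```text
pos [4.087e-01 3.000e-04 3.334e-01] yaw 177.97 need dx,dz cm [-0.01 -0.  ] w 0.0325 j6 -1.73
t 32.05 pos [4.087e-01 3.000e-04 3.334e-01] zdir 177.97 F [-0.22 -0.75 -1.03] M [0.03  0.022 0.038] w 0.0325
scene crop origin 238 126 scale 6.06
side crop origin 189 152 scale 6.06
```

View pics/l21.png

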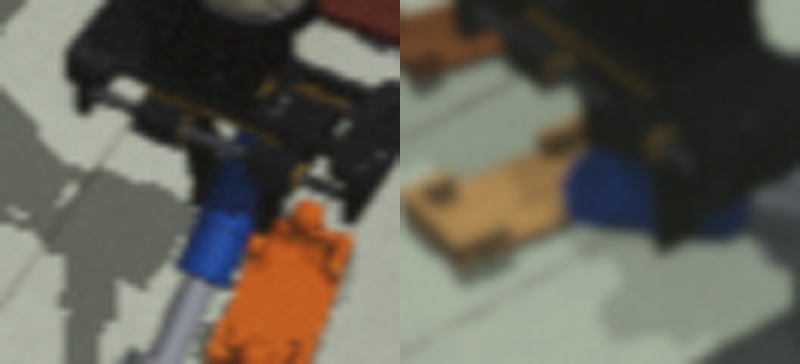

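View pics/w21.png

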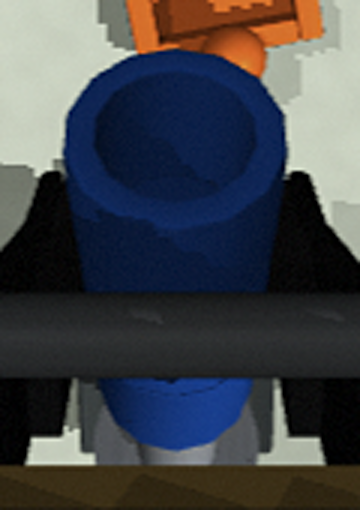

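Emit:
drive_tool(
  rows=[
    [0,0.17,-0.25,0,-1],
    [0,0.17,-0.25,0,-1],
    [0,0.17,-0.25,0,-1],
    [0,0.17,-0.25,0,-1],
    [0,0.17,-0.25,0,-1],
    [0,0,0,0,-1],
    [0,0,0,0,-1],
  ],
)

```text
time: 32.9
position: [0.421, -0.0001, 0.3245]
tool_rot: [-0.509, -0.491, 0.491, 0.509]
contact_force: [-0.7, 0.2, -0.4]
gripper_width: 0.0327
```

Emit:
drive_tool(
  rows=[
    [0,0.07,-0.1,0,-1],
    [0,0.07,-0.1,0,-1],
    [0,0.07,-0.1,0,-1],
    [0,0,0,0,-1],
    [0,0,0,0,-1],
  ],
)

```text
time: 33.4
position: [0.424, -0.0002, 0.3225]
tool_rot: [-0.509, -0.491, 0.491, 0.509]
contact_force: [-0.4, -0.2, -0.2]
gripper_width: 0.0325
```

Emit:
drive_tool(
  rows=[
    [0,0.07,-0.1,0,-1],
    [0,0,0,0,-1],
    [0,0,0,0,-1],
  ],
)

```text
time: 33.7
position: [0.425, -0.0003, 0.3218]
tool_rot: [-0.509, -0.491, 0.491, 0.509]
contact_force: [-0.8, 0.2, -1.6]
gripper_width: 0.0325
```

Emit:
drive_tool(
  rows=[
    [0,0.07,-0.1,0,-1],
    [0,0,0,0,-1],
    [0,0,0,0,-1],
  ],
)

```text
time: 34.0
position: [0.426, -0.0003, 0.3212]
tool_rot: [-0.509, -0.491, 0.491, 0.509]
contact_force: [-1.1, -0.0, 1.2]
gripper_width: 0.0324
```

Emit:
drive_tool(
  rows=[
    [0,0.07,-0.1,0,-1],
    [0,0,0,0,-1],
    [0,0,0,0,-1],
  ],
)

```text
time: 34.3
position: [0.4267, -0.0003, 0.3207]
tool_rot: [-0.508, -0.491, 0.492, 0.509]
contact_force: [-4.7, 0.4, 5.6]
gripper_width: 0.0324
```

Emit:
drive_tool(
  rows=[
    [0,0.07,-0.1,0,-1],
    [0,0,0,0,-1],
    [0,0,0,0,-1],
  ],
)

```text
time: 34.6
position: [0.4276, -0.0004, 0.32]
tool_rot: [-0.508, -0.491, 0.492, 0.509]
contact_force: [-5.9, 0.9, 6.0]
gripper_width: 0.0328
```

```bash
python3 - <<'E'
from h import *
d=snapshot("scene"); crop(d,"sc22",245,150,295,195,14)
E
```

```text
(no output)
```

View pics/sc22.png

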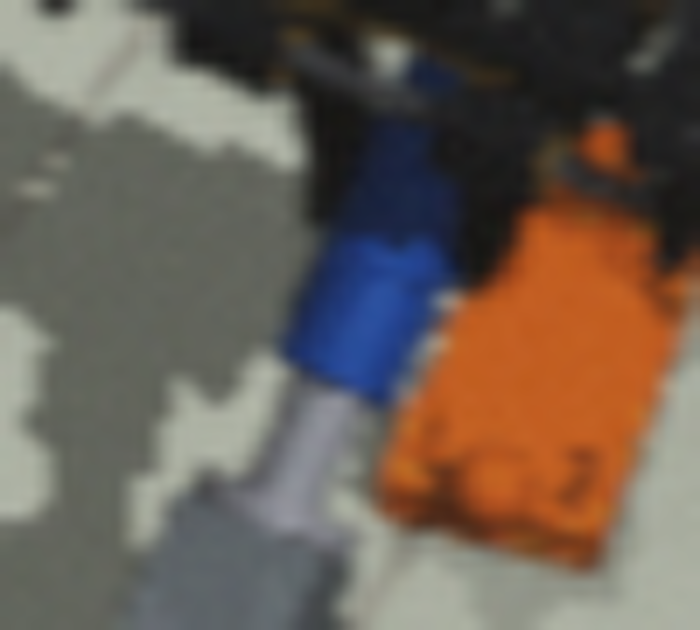

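Emit:
drive_tool(
  rows=[
    [0,-0.2,0.29,0,-1],
    [0,-0.4,0.57,0,-1],
    [0,-0.57,0.82,0,-1],
    [0,-0.57,0.82,0,-1],
    [0,-0.57,0.82,0,-1],
    [0,-0.57,0.82,0,-1],
    [0,-1,0.6,0,-1],
    [0,-1,0,0,-1],
  ],
)

```text
time: 35.45
position: [0.38, 0.0014, 0.3692]
tool_rot: [0.509, 0.491, -0.491, -0.509]
contact_force: [0.6, 0.1, -0.6]
gripper_width: 0.0326
```

Emit:
drive_tool(
  rows=[
    [0,-3,0,0,-1],
    [0,-2,0,0,-1],
    [0,0,0,0,-1],
    [0,0,0,0,-1],
  ],
)

```text
time: 35.85
position: [0.3808, 0.0013, 0.4188]
tool_rot: [0.509, 0.491, -0.491, -0.508]
contact_force: [-0.4, 0.6, -0.6]
gripper_width: 0.0327
```

```bash
python3 to.py .58 .205; python3 - <<'E'
from h import *
w=snapshot("wrist"); cv2.imwrite("pics/w23.png",w["color"][:,:,::-1])
E
```

```text
pos [0.3808 0.0013 0.4188] yaw 177.97 need dx,dz cm [ 21.07 -19.19] w 0.0327 j6 -1.74
```

View pics/w23.png

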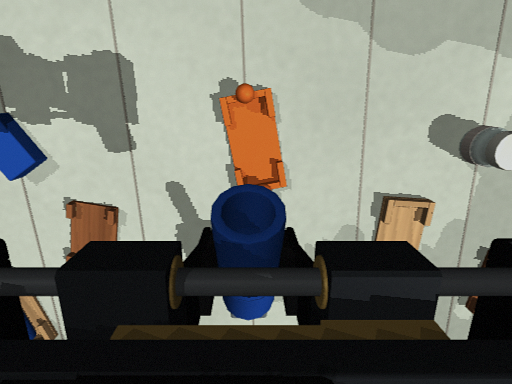

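Emit:
drive_tool(
  rows=[
    [2.4,0,-2.8,0,-1],
    [2.8,0,-3.6,0,-1],
    [2.8,0,-3.6,0,-1],
    [2.8,0,-3.6,0,-1],
    [2.8,0,-3.6,0,-1],
    [2.8,0,-3.2,0,-1],
    [2.2,0,-0.8,0,-1],
    [0,0,0,0,-1],
  ],
)

```text
time: 36.7
position: [0.5996, 0.182, 0.4154]
tool_rot: [-0.507, -0.491, 0.493, 0.509]
contact_force: [-0.8, -0.2, -0.8]
gripper_width: 0.0324
```

```bash
python3 to.py .60 .17; python3 - <<'E'
from h import *
w=snapshot("wrist"); cv2.imwrite("pics/w24.png",w["color"][:,:,::-1])
rect(w,masks(w)["wood"][:180],.018)
d=snapshot("scene"); crop(d,"sc24",240,180,370,290,6)
print(proj(d,[[.60,.17,0],[.66,.17,0],[.56,.17,0],[.6,.2,0],[.6,.13,0]]))
E
```

```text
pos [0.5996 0.182  0.4154] yaw 178.11 need dx,dz cm [-1.2  -0.07] w 0.0324 j6 -1.37
[ 236   17   63  117 5853] [266.  75.] centre mm 494.1 206.7 size 121.9 62.2 ang 174.2
[ 359   96   58   81 2085] [386. 137.] centre mm 567.6 354.7 size 94.2 59.3 ang 170.9
[[296.21841075 244.03759024]
 [288.90431108 257.93997839]
 [300.91447516 235.11147313]
 [304.23458614 247.57953809]
 [285.67104466 239.37723554]]
```

View pics/w24.png

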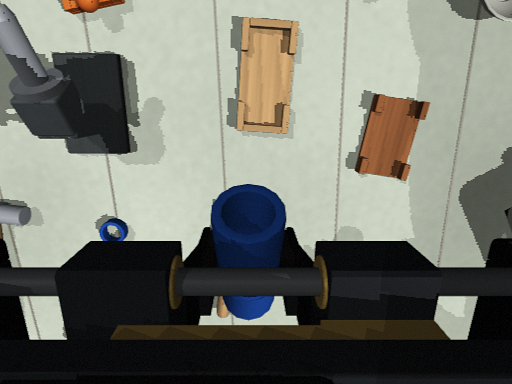

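View pics/sc24.png

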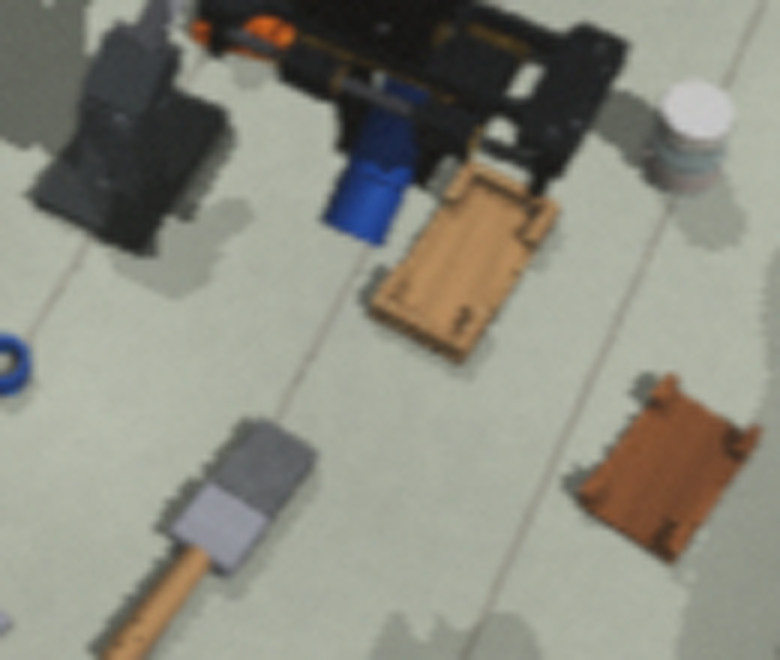

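Emit:
drive_tool(
  rows=[
    [3,0,-0.4,0,-1],
    [0,4,0,0,-1],
    [0,4.5,0,0,-1],
    [0,4.5,0,0,-1],
    [0,4.5,0,0,-1],
    [0,1.2,0,0,-1],
    [0,0,0,0,-1],
    [0,0,0,0,-1],
  ],
)

```text
time: 37.6
position: [0.6051, 0.2092, 0.2339]
tool_rot: [0.51, 0.492, -0.49, -0.508]
contact_force: [0.4, 0.1, 0.1]
gripper_width: 0.0325
```

Emit:
drive_tool(
  rows=[
    [0,0.5,0.1,0,-1],
    [0,0.5,0.1,0,-1],
    [0,0.5,0.2,0,-1],
    [0,0.5,0.2,0,-1],
    [0,0.5,0.2,0,-1],
    [0,0,0,0,-1],
  ],
)

```text
time: 38.2
position: [0.5954, 0.2099, 0.2056]
tool_rot: [-0.508, -0.491, 0.492, 0.509]
contact_force: [0.3, -0.3, -0.2]
gripper_width: 0.0324
```

Emit:
drive_tool(
  rows=[
    [0,0.5,0.1,0,-1],
    [0,0.5,0.1,0,-1],
    [0,0.4,0.1,0,-1],
    [0,0,0,0,-1],
  ],
)

```text
time: 38.6
position: [0.5936, 0.2099, 0.1927]
tool_rot: [0.509, 0.492, -0.491, -0.508]
contact_force: [-0.5, -0.1, 1.7]
gripper_width: 0.0323
```

Emit:
drive_tool(
  rows=[
    [0,0.2,0,0,-1],
    [0,0.2,0,0,-1],
    [0,0,0,0,-1],
    [0,0,0,0,-1],
  ],
)

```text
time: 39.0
position: [0.594, 0.2099, 0.1896]
tool_rot: [0.509, 0.492, -0.49, -0.508]
contact_force: [-0.3, -1.3, 6.3]
gripper_width: 0.0327
```

```bash
python3 look.py l25;python3 - <<'E'
from h import *
w=snapshot("wrist"); cv2.imwrite("pics/w25.png",w["color"][:,:,::-1])
E
```

```text
t 39.0 pos [0.594  0.2099 0.1896] zdir 177.97 F [-0.32 -1.28  6.32] M [-0.107  0.112  0.007] w 0.0327
scene crop origin 268 213 scale 6.06
side crop origin 191 136 scale 6.06
```

View pics/l25.png

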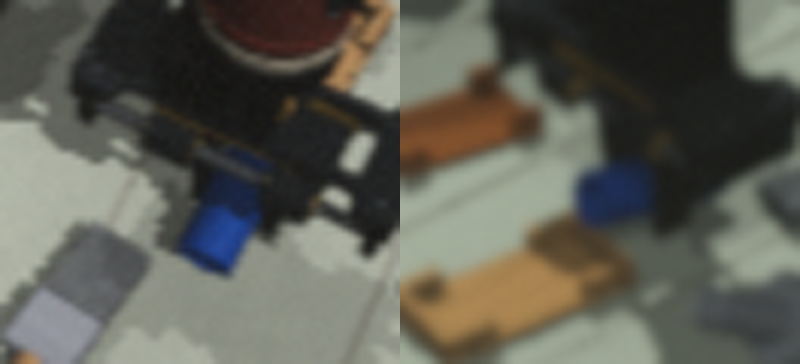

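View pics/w25.png

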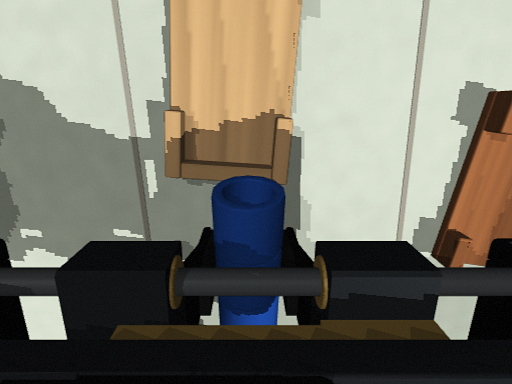

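Emit:
drive_tool(
  rows=[
    [0,-1,0,0,-1],
    [0.5,-0.5,-1,0,-1],
    [0.5,0,-1.3,0,-1],
    [0,0,0,0,-1],
    [0,0,0,0,-1],
  ],
)

```text
time: 39.65
position: [0.6162, 0.219, 0.2031]
tool_rot: [-0.509, -0.491, 0.491, 0.509]
contact_force: [0.3, 0.0, -1.1]
gripper_width: 0.0326
```

```bash
python3 look.py l26;python3 - <<'E'
from h import *
w=snapshot("wrist"); cv2.imwrite("pics/w26.png",w["color"][:,:,::-1]); rect(w,masks(w)["wood"][:230],.018)
E
```

```text
t 39.65 pos [0.6162 0.219  0.2031] zdir 177.98 F [ 0.27  0.   -1.1 ] M [ 0.049  0.013 -0.026] w 0.0326
scene crop origin 269 217 scale 6.06
side crop origin 194 129 scale 6.06
[  149     0   128   141 16252] [212.  67.] centre mm 521.7 204.0 size 65.7 61.9 ang 174.3
[ 424   48   88  182 9384] [473. 148.] centre mm 566.0 340.1 size 98.0 48.1 ang 7.2
```

View pics/w26.png

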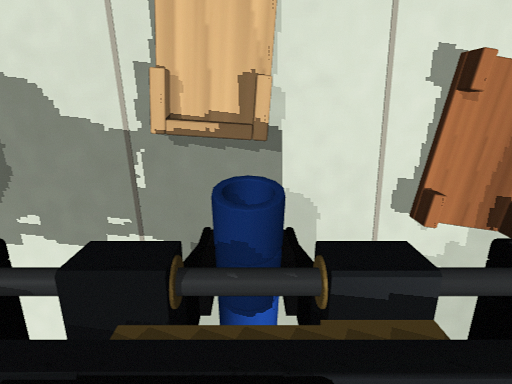

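View pics/l26.png

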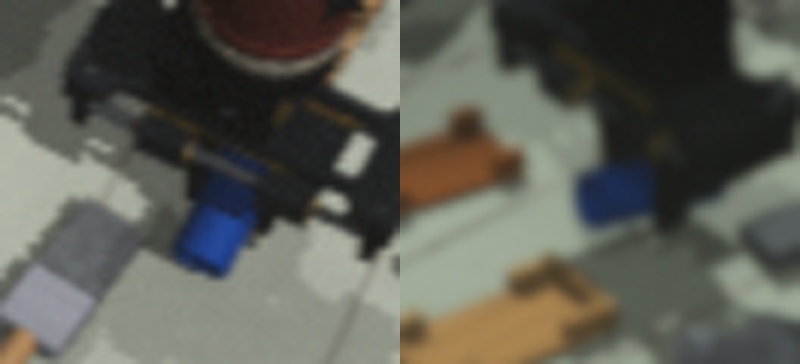

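Emit:
drive_tool(
  rows=[
    [0,0.5,0.1,0,-1],
    [0,0.4,0.1,0,-1],
    [0,0.3,0,0,-1],
    [0,0.2,0,0,-1],
    [0,0,0,0,-1],
    [0,0,0,0,-1],
  ],
)

```text
time: 40.4
position: [0.6145, 0.2192, 0.1895]
tool_rot: [0.509, 0.491, -0.491, -0.509]
contact_force: [0.9, -0.6, -0.4]
gripper_width: 0.0325
```

```bash
python3 look.py l27;python3 - <<'E'
from h import *
w=snapshot("wrist"); cv2.imwrite("pics/w27.png",w["color"][:,:,::-1])
E
```

```text
t 40.4 pos [0.6145 0.2192 0.1895] zdir 177.97 F [ 0.87 -0.58 -0.39] M [0.068 0.026 0.018] w 0.0325
scene crop origin 269 219 scale 6.06
side crop origin 194 132 scale 6.06
```

View pics/w27.png

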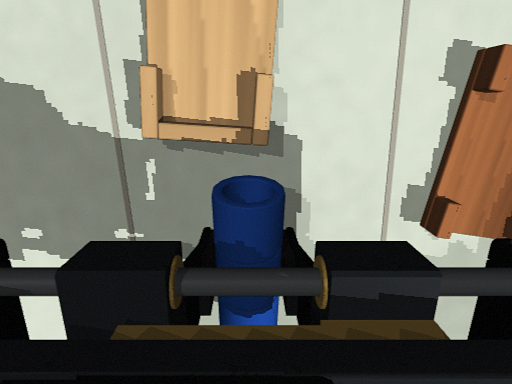

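View pics/l27.png

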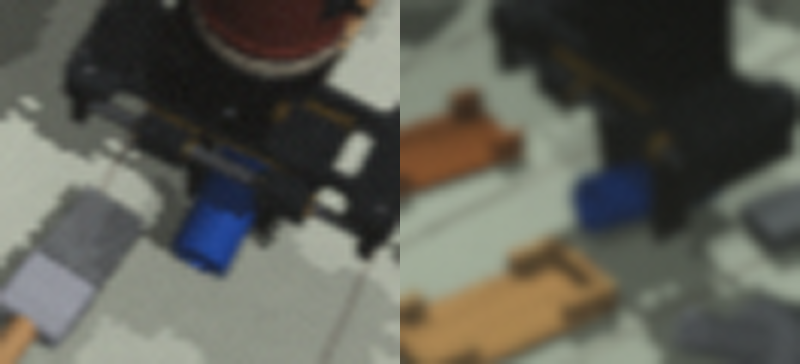

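Emit:
drive_tool(
  rows=[
    [0,0.2,0,0,-1],
    [0,0.2,0,0,-1],
    [0,0.1,0,0,-1],
    [0,0,0,0,-1],
    [0,0,0,0,-1],
  ],
)

```text
time: 41.05
position: [0.6145, 0.2191, 0.1844]
tool_rot: [0.509, 0.491, -0.491, -0.509]
contact_force: [0.4, 0.7, -0.5]
gripper_width: 0.0324
```

```bash
python3 look.py l28;python3 - <<'E'
from h import *
w=snapshot("wrist"); crop(w,"w28",190,170,310,340,3)
E
```

```text
t 41.05 pos [0.6145 0.2191 0.1844] zdir 177.97 F [ 0.36  0.73 -0.52] M [ 0.     0.025 -0.001] w 0.0324
scene crop origin 268 220 scale 6.06
side crop origin 194 134 scale 6.06
```

View pics/w28.png

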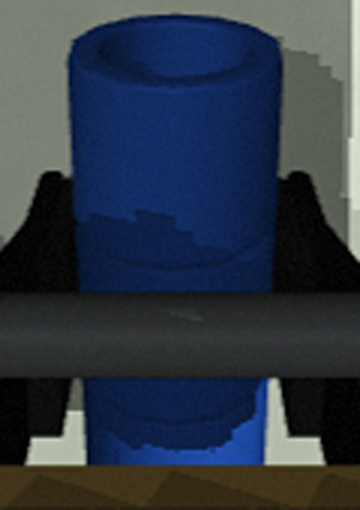

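View pics/l28.png

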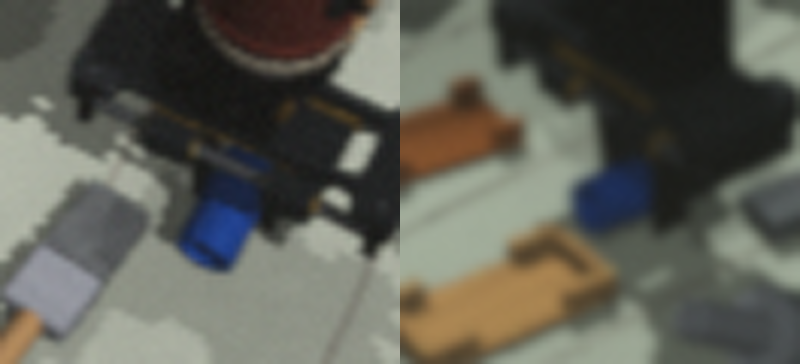

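```bash
python3 - <<'E'
from h import *
w=snapshot("wrist"); s=state(); T=R.from_quat(s["tool_rot"]).as_matrix()
im=w["color"]; 
for r in (176,187,198):
  for h in (-.164,-.160):
    P=onplane(w,(249,r),s["position"][2]+h+(.017 if r==198 else (.017 if r==176 else 0))); print(r,h,(T.T@(P-s["position"])).round(4))
E
```

```text
176 -0.164 [0.0011 0.147  0.0479]
176 -0.16 [0.0011 0.143  0.0489]
187 -0.164 [0.0012 0.164  0.0384]
187 -0.16 [0.0012 0.16   0.0395]
198 -0.164 [0.0011 0.147  0.0381]
198 -0.16 [0.0011 0.143  0.0394]
```

Emit:
drive_tool(
  rows=[
    [0,-3,0,0,-1],
    [0,-4,0,0,-1],
    [0,-1.5,0,3.8,-1],
    [0,0,4,0,-1],
    [0,0,4,0,-1],
    [0,0,2.5,0,-1],
    [0,0,0,0,-1],
    [0,0,0,0,-1],
  ],
)

```text
time: 42.05
position: [0.5101, 0.23, 0.27]
tool_rot: [0.525, 0.474, -0.474, -0.524]
contact_force: [1.5, -0.4, -1.0]
gripper_width: 0.0324
```

```bash
python3 to.py .4875 .206
```

```text
pos [0.5101 0.23   0.27  ] yaw 174.2 need dx,dz cm [-2.61  2.  ] w 0.0324 j6 -1.19
```

Emit:
drive_tool(
  rows=[
    [-2.6,0,2,0,-1],
    [0,1.5,0,0,-1],
    [0,0,0,0,-1],
    [0,0,0,0,-1],
  ],
)

```text
time: 42.45
position: [0.4884, 0.206, 0.2543]
tool_rot: [-0.525, -0.474, 0.474, 0.525]
contact_force: [-0.1, -0.2, -0.7]
gripper_width: 0.0323
```

```bash
python3 to.py .4875 .206; python3 look.py l29;python3 - <<'E'
from h import *
w=snapshot("wrist"); cv2.imwrite("pics/w29.png",w["color"][:,:,::-1])
E
```

```text
pos [0.4884 0.206  0.2543] yaw 174.13 need dx,dz cm [-0.01  0.09] w 0.0323 j6 -1.22
t 42.45 pos [0.4884 0.206  0.2543] zdir 174.13 F [-0.05 -0.21 -0.73] M [ 0.045 -0.02  -0.025] w 0.0323
scene crop origin 282 179 scale 6.06
side crop origin 166 132 scale 6.06
```

View pics/w29.png

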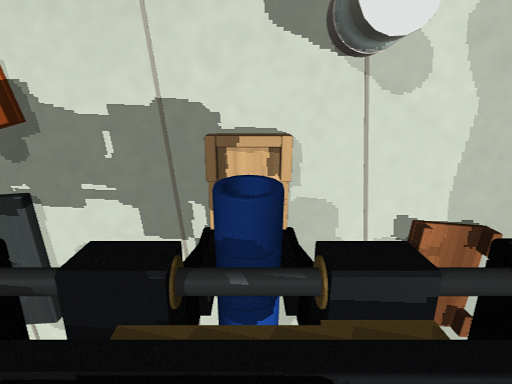

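View pics/l29.png

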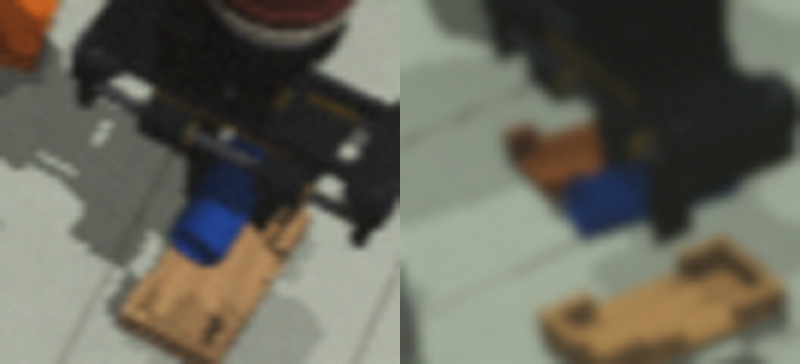

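Emit:
drive_tool(
  rows=[
    [0,2,0,0,-1],
    [0,2,0,0,-1],
    [0,1,0.1,0,-1],
    [0,0.6,0,0,-1],
    [0,0.2,0,0,-1],
    [0,0,0,0,-1],
    [0,0,0,0,-1],
  ],
)

```text
time: 43.3
position: [0.487, 0.2062, 0.1974]
tool_rot: [0.525, 0.474, -0.473, -0.525]
contact_force: [-0.1, 0.6, -1.4]
gripper_width: 0.0322
```

Emit:
drive_tool(
  rows=[
    [0,0.2,0,0,-1],
    [0,0.1,0,0,-1],
    [0,0,0,0,-1],
    [0,0,0,0,-1],
  ],
)

```text
time: 43.7
position: [0.4865, 0.2061, 0.1936]
tool_rot: [0.525, 0.474, -0.474, -0.525]
contact_force: [-0.3, -0.4, -1.3]
gripper_width: 0.0325
```

Emit:
drive_tool(
  rows=[
    [0,0.2,0,0,-1],
    [0,0.1,0,0,-1],
    [0,0,0,0,-1],
    [0,0,0,0,-1],
  ],
)

```text
time: 44.1
position: [0.4865, 0.2061, 0.1905]
tool_rot: [-0.525, -0.474, 0.474, 0.525]
contact_force: [-0.3, 0.3, -1.0]
gripper_width: 0.0324
```

Emit:
drive_tool(
  rows=[
    [0,0.1,0,0,-1],
    [0,0,0,0,-1],
    [0,0,0,0,-1],
  ],
)

```text
time: 44.4
position: [0.4865, 0.2061, 0.1896]
tool_rot: [-0.525, -0.474, 0.474, 0.525]
contact_force: [-0.3, 0.7, 0.1]
gripper_width: 0.0326
```

```bash
python3 look.py l30;python3 - <<'E'
from h import *
w=snapshot("wrist"); cv2.imwrite("pics/w30.png",w["color"][:,:,::-1])
E
```

```text
t 44.4 pos [0.4865 0.2061 0.1896] zdir 174.17 F [-0.28  0.69  0.1 ] M [ 0.038  0.036 -0.004] w 0.0326
scene crop origin 280 189 scale 6.06
side crop origin 167 149 scale 6.06
```

View pics/w30.png

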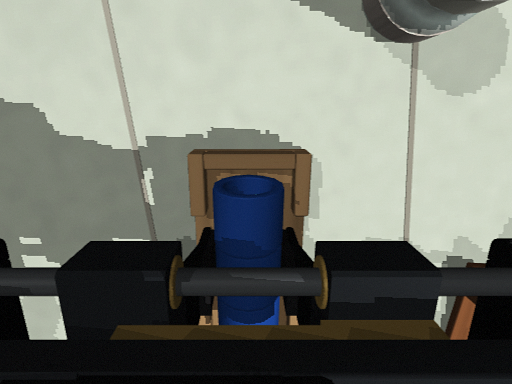

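View pics/l30.png

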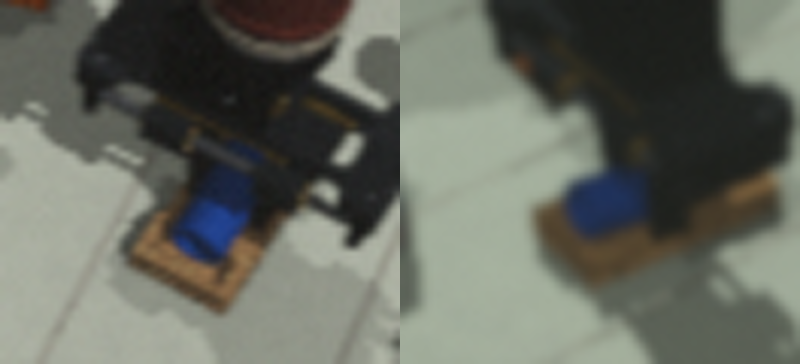

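Emit:
drive_tool(
  rows=[
    [0,0,0,0,-1],
    [0,0,0,0,-1],
    [0,0,0,0,-0.22],
    [0,0,0,0,-0.2],
    [0,0,0,0,-0.17],
    [0,0,0,0,-0.1],
    [0,0,0,0,0.3],
    [0,0,0,0,0.3],
  ],
  squeeze=3,
)

```text
time: 45.35
position: [0.4865, 0.2061, 0.1895]
tool_rot: [0.525, 0.474, -0.474, -0.525]
contact_force: [-0.4, 0.3, -0.1]
gripper_width: 0.0481
```

Emit:
drive_tool(
  rows=[
    [0,0,0,0,0.3],
    [0,0,0,0,0.3],
  ],
)

```text
time: 45.55
position: [0.4865, 0.2061, 0.1895]
tool_rot: [0.525, 0.474, -0.474, -0.525]
contact_force: [-0.2, -0.3, -0.1]
gripper_width: 0.0554
```

```bash
python3 look.py l31;python3 - <<'E'
from h import *
w=snapshot("wrist"); cv2.imwrite("pics/w31.png",w["color"][:,:,::-1])
E
```

```text
t 45.55 pos [0.4865 0.2061 0.1895] zdir 174.17 F [-0.19 -0.27 -0.11] M [-0.003  0.026 -0.003] w 0.0554
scene crop origin 280 189 scale 6.06
side crop origin 167 149 scale 6.06
```

View pics/w31.png

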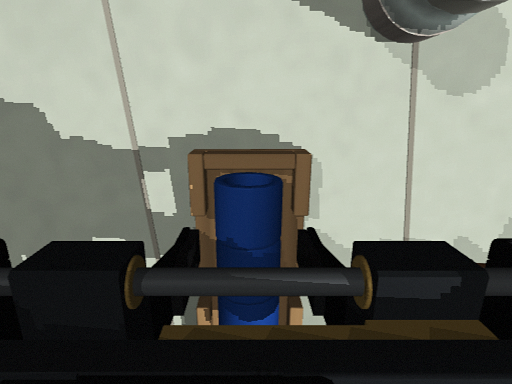

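Emit:
drive_tool(
  rows=[
    [0,-2,0,0,0.3],
    [0,-4,0,0,0.5],
    [0,-4.5,0,0,1],
    [0,-4.5,0,0,1],
    [0,-4.5,-2,0,1],
    [0,0,-4,0,1],
    [0,0,-3,0,1],
    [0,0,0,0,1],
  ],
)

```text
time: 46.5
position: [0.5785, 0.1961, 0.3847]
tool_rot: [0.526, 0.474, -0.473, -0.525]
contact_force: [-0.1, 0.1, 0.0]
gripper_width: 0.0868
```

```bash
python3 - <<'E'
from h import *
w=snapshot("wrist"); cv2.imwrite("pics/w32.png",w["color"][:,:,::-1]); rect(w,masks(w)["blue"][:220],.025); rect(w,masks(w)["wood"][:220],.018)
d=snapshot("side"); crop(d,"si32",180,130,400,290,3)
E
```

```text
[ 233   40   32   95 2888] [249.  87.] centre mm 488.8 206.6 size 92.9 32.4 ang 173.6
[219  32  61  35 844] [250.  43.] centre mm 450.1 211.2 size 62.1 32.0 ang 84.1
[ 221   64   57   88 1638] [257. 121.] centre mm 509.9 204.4 size 91.1 62.1 ang 175.6
[221  68  12  56 491] [226.  96.] centre mm 493.4 182.5 size 56.0 11.8 ang 173.2
```

View pics/w32.png

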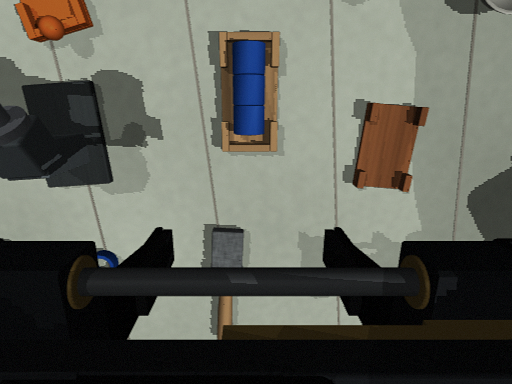

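View pics/si32.png

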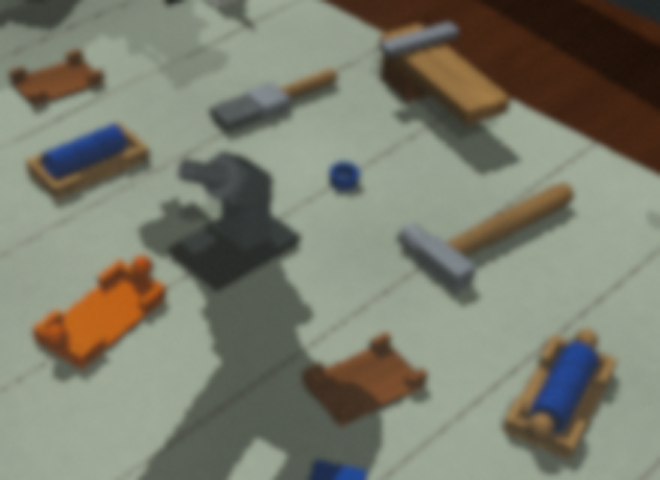

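```bash
python3 -c "
from rig import finish_job
print(finish_job())"
```

```text
the job is handed in; nothing more can be done
None
```

Both tubes are gauged and laid in their trays, and the job was handed in at about 47 s, within the 72 s limit.

- **First tube** (the cradle at about x 0.567, y 0.359): it went fully home. It met the flange with a gentle 7 to 8 N push, where the grip position put its middle at about 45 mm along the pin. I laid it flat in the wooden tray with the ball knobs before gauging the other tube.
- **Second tube** (the cradle at about x 0.475, y −0.217): it stopped about 30 mm short of the flange, with up to about 8 N. The camera showed bare pin between it and the flange. I laid it flat in the plain wooden tray.

- **Flattening on the bench:** the hand can only turn about the vertical, so each tube was tilted in the grip by the pin. I set it level again by pressing its lower end on open bench before laying it down.
- **One thing went wrong:** while levelling the second tube, something pushed back with 6 N. I took it to be the tube's tail catching the end of the plain tray. I backed off and repeated the step farther away, and the tray measured within about 2 mm of where it was before.

**Last checks:** the final pictures show both tubes lying flat inside their compartments. The second one sits about 5 mm off centre lengthwise. The hammer, brush, ring, jar and orange trays look unmoved; I did not measure them again.

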